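# Show a drilled block to the inspection camera

### The job

Swing the clamp with the red knob well aside (about a quarter turn, towards the robot's side of the fixture), lift the aluminium block out of the drilling fixture and present it to the inspection camera: in the air, its underside facing the lens squarely and centred 100 mm straight out from the lens along the tilted viewing axis, its long side parallel to the camera's two light bars. Finish while still holding it there, still and in the gripper alone; never touch the camera, and leave the nut, bush, tin and screwdriver where they are.

Things in the scene. Friction and masses are not known exactly. Their poses are not given: they have to be found in the camera images.
- fixture: drilling fixture, fixed: dark steel plate 100 (x) x 140 (y) x 12 mm. Origin on the bench under the nest's centre; plate from y -52 to +88 mm, z up. Six steel pins 6 mm thick, 6 mm high above the plate, with 1.5 mm play to the block: at x +-19.5, y +-18.5 mm (a 31 mm gap for a fingertip) and at x 0, y +-29.5 mm. Pivot post of the clamp, 22 mm across, at x 0, y +65 mm.
- nest (a point): centre of the nest on the plate's top face, 12 mm above the bench; axes as the fixture's. The block starts here, its axes along the nest's axes (within a few degrees).
- clamp (a joint): angle (rad) of the blue swing clamp about its vertical pivot. At 0 the arm points along the fixture's -y, 2 mm above the block; it grows clockwise seen from above, towards the fixture's -x side; at 1.57 the arm points along -x and the block is free; stop at 1.9. Starts at 0 to 0.3; stays where it is left (friction 0.06 N m).
- clamp_knob (a point): middle of the red upright knob at the end of the clamp arm: 14 mm thick, standing 26 mm above the arm (42 to 68 mm above the bench); this point is 55 mm above the bench, 62 mm from the pivot axis.
- clamp_hinge (a point): point on the clamp's vertical pivot axis, 55 mm above the bench.
- block: loose plain aluminium spacer block, 30 (x) x 50 (y) x 20 (z) mm, about 0.08 kg, with two small dark holes in its top. Origin at the centre of its underside; z up as it starts. Grip it across its 30 mm width from above, at 6 to 20 mm above its underside beside the pins or lower between them.
- camera_stand: stand of the inspection camera, fixed: grey base 110 (x) x 100 (y) x 12 mm. Origin on the bench, 10 mm towards -x from the base's middle, z up; two cheeks at x +20 mm, 73 mm high, carry the black head, which looks obliquely up: its viewing axis leans 0.44 rad (25 degrees) from vertical towards the stand's -x.
- lens (a point): centre of the lens's front, 121 mm above the bench. Its z is the viewing axis, out of the lens; its y is level, along the two white light bars (90 mm long, 14 mm wide, at x +-38 mm, faces 14 mm behind the lens front). Lens 46 mm across, black head behind it 56 x 64 mm.
- focus (a point): point on the viewing axis 100 mm straight out from the lens front, 212 mm above the bench; axes as the lens's. The centre of the block's underside goes here, block z along this z (underside towards the lens), block y along this y, either way round.
- nut: loose dark knurled nut, 24 mm across, 14 mm high, origin at its underside; bystander
- bush: loose brass-coloured flanged bush, 24 mm across, 22 mm high, origin at its underside; bystander
- tin: loose small round tin with a yellow lid, 57 mm across, 24 mm high, origin at its underside; bystander
- driver: loose screwdriver lying flat, 163 mm long along its y, 30 mm thick, origin at its underside; bystander
Things that resemble listed ones, but are neither listed nor needed, are in the scene too. What is shaped like the fixture but orange is not meant. What is shaped like the camera_stand but yellow is not meant.

How it is judged:
By the outcome, as a careful person would: the job done as asked, in the order asked, and still so for the second after the job is handed in, while the arm keeps its last pose, push and grip.
It also fails if it takes over 51 s, if anything falls off the work surface, if the arm or the gripper's body presses on something with over 40 N, if the wrist force passes 120 N, or if a joint passes its speed limit or range.

### The arm

A 6-joint arm with a two-finger parallel gripper is mounted at the origin on a cart in front of the work surface, level with it; the furniture and walls round the work are solid. World frame = base frame: x ahead of the robot, y to its left, z up, the work surface at z = 0. Lengths are in m, angles in degrees, forces in N, time in s.
With the tool pointing down it reaches from about 0.375 to 0.9 m from the base axis. Payload 3.1 kg.
Tool frame: the origin (TCP) lies on the centre line of the jaws, within the pads' length; the fingertips stand 17 mm ahead of it and the grasp point (between the pads) lies 2 mm behind it; y points along the fingers, x is the direction in which the jaws open and shut, and the axes are right-handed (so a half turn about y gives the same grasp; the last joint's range is limited). The gripper opens to 87 mm and grips with 3 to 60 N. Pads are 19 mm wide; open, the fingers measure 117 mm over their backs; the gripper's body (75 mm by 190 mm) begins 51 mm behind the grasp point.
Start: joints at [-81.274, 30.224, 82.088, -0, 67.689, -10.227], TCP at [0.203, -0.591, 0.208] pointing down, gripper open.
Joint ranges: [-176.69, 176.69], [-43.24, 126.21], [12.49, 139.97], [-82, 262], [0, 151.66], [-163.58, 163.58]. Speed limits (degrees/s): [159.86, 159.86, 180, 180, 180, 180].

### API

Orientations are given as a 3x3 rotation matrix whose columns are the frame's x, y, z axes.
In Python, from rig import read_state, capture, camera_info, hand_in, trace, tip_of gives the robot as it stands.
- The arm moves only by the tool jog_arm, never from a script. Its argument "steps" is a list of rows, each an object with "fingers": the opening in per cent of the stroke, from 0 (shut) to 100 (fully open); "delta_pos": the shift along the world's x, y, z in mm, a list of three; "turn": the turn about the world's z in degrees. A call has 1 to 20 rows; each row is the pose to reach, as a shift and turn from the pose commanded when the call began; what a row does not reach only later rows make up. A row lasts 1/12 s, in which the tool goes at most 41.7 mm and 7.16 degrees, less where a joint would pass 70% of its speed; a pose out of reach is approached as far as the arm can. A call with a gripper value outside its range is refused whole. The fingers move at their own pace and stop on an object; the grip force is fixed at half the most. Time passes only in rows, so rows that repeat a pose let the fingers close. It gives the time, the measured TCP pose, the force and the opening at its end, in the units of the state.
- read_state(): the state, without advancing time (a new reading comes with each control period).
- capture(name): name is "side" or "top"; returns the picture (420x560x3 uint8, red, green, blue); there is no depth.
- camera_info(name): a dict with "fov_y" (degrees; the focal length in pixels is half the picture's height over the tangent of half this angle, whatever the lens; pixels are square), "cx", "cy" (the principal point, pixels), "view" (4x4, takes a point from world to camera coordinates). Camera axes: x right, y down, z forward; pixel columns grow to the right and rows downward; lengths in m; the calibration is good to about 2 mm. A picture is of the moment at which its call begins. camera_info takes no time and is no camera call.
- hand_in(): hands the job in, once; it reports no verdict.
Trained networks look in the newest picture that a camera, given by its name, has taken for a name from the list of things; names that differ only in an ending like _2 or _b are one class to them, and where a whole thing is asked for, a point or a joint stands for the part that bears it (a point fixed in the world has none). Each returns a list of dicts, best first, with "confidence" (0 to 1); they miss things now and then, are a little off and sometimes report something else, mostly with a low value. They report only what shows in the picture. A call takes as long as a camera call. They do not tell look-alikes from the thing itself.
- trace(target, camera): "mask" (420x560 bool, what is visible of it).
- tip_of(target, camera): "position" ([x, y, z] in m, in world coordinates, good to about 4 mm: a listed point, or the origin of a listed thing).
The state is a dict: "time_s": time; "joint_positions": joint angles; "qvel": joint speeds; "tau": joint torques, N m; "position": TCP position; "tcp_rot": TCP orientation; "force": force on the tool from outside, world axes, zero at the start; "moment": the same for the moment, N m; "opening": opening from 0.0 (shut) to 1.0 (fully open).
Only numpy, scipy, OpenCV 4.12 (cv2) and the standard library are available. Lean on these libraries where they do the work, as an engineer would, in place of code of your own. Each camera call takes 0.05 s, during which the arm holds its last target.

## Working session

There is one attempt and no reset: what is moved stays moved. The work goes in short steps, Python scripts to look and compute and a tool call to move; the robot and the scene stay as the last step left them, time stands still between calls to the robot, and variables do not carry over. Pictures are saved under pics/ and viewed, and the job is handed in when it is done.

Besides the shell and the picture viewer there is one more tool, called after "Request:" in YAML: its name, and indented under it one key for each argument. jog_arm: Moves the arm, as the interface text tells. Its arguments: {"type":"object","properties":{"steps":{"type":"array","items":{"type":"object","properties":{"fingers":{"type":"number"},"delta_pos":{"type":"array","items":{"type":"number"}},"turn":{"type":"number"}}}}},"required":["steps"]}

```bash
ls -la; mkdir -p pics; cat > h.py <<'E'
import numpy as np, cv2
from rig import *
def K(n):
    i=camera_info(n); f=210/np.tan(np.radians(i["fov_y"])/2); return f,i["cx"],i["cy"],np.array(i["view"])
def proj(n,P):
    f,cx,cy,V=K(n); P=np.atleast_2d(P); c=P@V[:3,:3].T+V[:3,3]; return np.c_[f*c[:,0]/c[:,2]+cx, f*c[:,1]/c[:,2]+cy]
def ray(n,uv):
    f,cx,cy,V=K(n); uv=np.atleast_2d(uv); d=np.c_[(uv[:,0]-cx)/f,(uv[:,1]-cy)/f,np.ones(len(uv))]@V[:3,:3]
    return -V[:3,:3].T@V[:3,3], d
def atz(n,uv,z):
    o,d=ray(n,uv); return o+d*((z-o[2])/d[:,2])[:,None]
def save(n,name,crop=None,s=1):
    im=capture(n)
    if crop: x0,y0,x1,y1=crop; im=im[y0:y1,x0:x1]
    im=cv2.resize(im,None,fx=s,fy=s,interpolation=cv2.INTER_CUBIC)
    cv2.imwrite('pics/%s.png'%name,im[:,:,::-1]); return im
E
python3 - <<'E'
from h import *
s=read_state(); print(s)
for n in("side","top"):
    save(n,n+"0"); i=camera_info(n); print(n,i)
for t in["fixture","nest","clamp_knob","clamp_hinge","block","camera_stand","lens","focus","nut","bush","tin","driver"]:
    for n in ("top","side"):
        try: print(t,n,[(np.round(r["position"],3).tolist(),round(r["confidence"],2)) for r in tip_of(t,n)])
        except Exception as e: print(t,n,repr(e)[:80])
print(read_state()["time_s"])
E
```

```text
total 12
drwxr-xr-x  3 agent agent 4096 Dec  6 22:01 .
drwxr-xr-x 23 root  root  4096 Dec  6 22:01 ..
drwxr-xr-x  2 agent agent 4096 Dec  6 22:01 pics
{'time_s': 0.0, 'joint_positions': array([-8.12742956e+01,  3.02784616e+01,  8.21556960e+01, -2.08737877e-03,
        6.76884035e+01, -1.02275405e+01]), 'qvel': array([ 0.05646009, -0.03412933, -0.00983072, -0.02761247,  0.04169343,
        0.04748507]), 'tau': array([-2.66900643e-04, -4.40039098e+01, -1.76590419e+01,  6.32768590e-02,
        5.80664689e-02, -1.61919024e-04]), 'position': array([ 0.20289656, -0.5903525 ,  0.2072809 ]), 'tcp_rot': array([[ 3.24809211e-01, -3.57823821e-04,  9.45779492e-01],
       [-9.45777204e-01,  2.10922371e-03,  3.24809223e-01],
       [-2.11108501e-03, -9.99997712e-01,  3.46673676e-04]]), 'force': array([-0.29954913, -0.26993931, -0.26356698]), 'moment': array([-0.0347968 , -0.05174185,  0.03776291]), 'opening': 1.0017295459714317}
side {'fov_y': 50.021164184504855, 'cx': 282.5523319586195, 'cy': 211.41490815448765, 'view': array([[ 0.99997448,  0.00320144, -0.00638606, -0.48455225],
       [-0.0041
[... 1428 characters left out ...]
2], 0.85), ([0.583, 0.335, 0.002], 0.69)]
lens top [([0.33, 0.265, 0.122], 0.66)]
lens side [([0.576, 0.332, 0.122], 0.78), ([0.328, 0.264, 0.12], 0.68)]
focus top [([0.29, 0.253, 0.209], 0.85), ([0.534, 0.326, 0.212], 0.75)]
focus side [([0.609, -0.259, 0.012], 0.42), ([0.591, -0.198, 0.054], 0.19)]
nut top [([0.402, 0.078, 0.002], 0.45)]
nut side [([0.404, 0.078, 0.001], 0.5)]
bush top [([0.508, 0.023, 0.001], 0.62), ([0.605, -0.262, 0.011], 0.57), ([0.531, 0.328, 0.211], 0.25)]
bush side [([0.508, 0.019, -0.0], 0.54)]
tin top [([0.397, -0.009, -0.002], 0.75)]
tin side [([0.404, -0.009, 0.002], 0.91)]
driver top [([0.587, 0.004, -0.0], 0.64)]
driver side [([0.587, 0.002, -0.005], 0.8)]
1.3
```

View pics/side0.png

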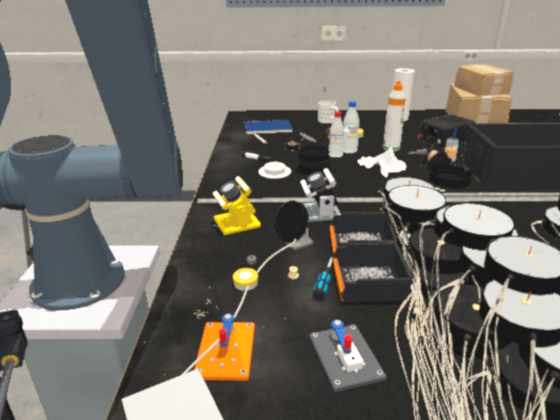

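View pics/top0.png

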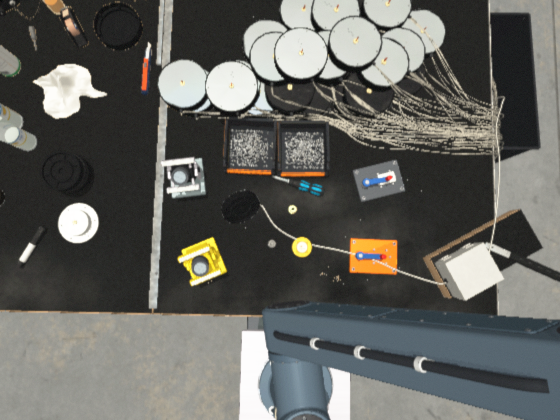

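```bash
python3 - <<'E'
from h import *
a=save("top","topfix",(340,145,420,215),8)
a=save("top","topcam",(150,140,220,210),8)
a=save("side","sidefix",(300,310,395,395),6)
a=save("side","sidecam",(280,160,360,235),7)
E
```

```text
(no output)
```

View pics/topfix.png

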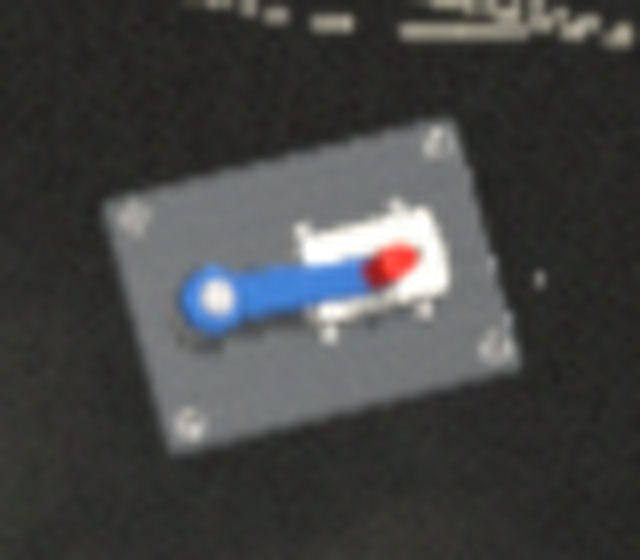

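View pics/topcam.png

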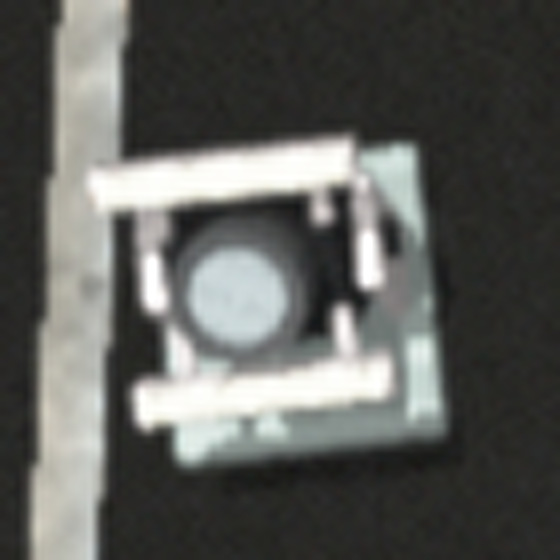

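View pics/sidefix.png

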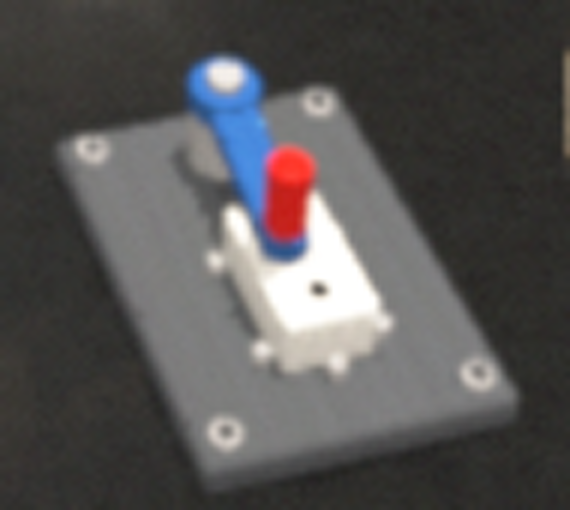

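View pics/sidecam.png

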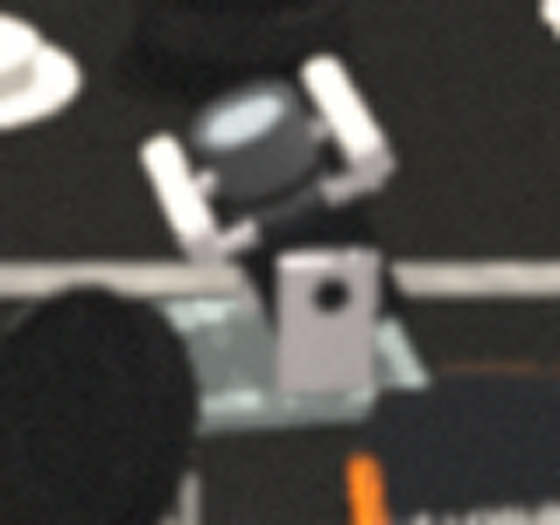

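```bash
python3 - <<'E'
from h import *
c=np.array([(103,203),(455,118),(522,370),(172,455)])/8+[340,145]
P=atz("top",c,0.012)[:,:2]; print(P)
s=np.array([(58,150),(335,88),(518,395),(208,472)])/6+[300,310]
Q=atz("side",s,0.012)[:,:2]; print(Q)
# model fit (fixture corners): top crop left = +y(world); pivot at left => fixture +y left
M=np.array([(50,88),(50,-52),(-50,-52),(-50,88)])/1000
MQ=np.array([(-50,88),(50,88),(50,-52),(-50,-52)])/1000
def fit(M,P):
    a=M-M.mean(0);b=P-P.mean(0); th=np.arctan2((a[:,0]*b[:,1]-a[:,1]*b[:,0]).sum(),(a*b).sum())
    R=np.array([[np.cos(th),-np.sin(th)],[np.sin(th),np.cos(th)]]); t=P.mean(0)-R@M.mean(0)
    print(np.degrees(th),t,"res",(np.linalg.norm(P-(M@R.T+t),axis=1)*1000).round(1)); return R,t
fit(M,P);fit(MQ,Q);R,t=fit(np.r_[M,MQ],np.r_[P,Q])
print("hinge",R@[0,.065]+t)
# knob top: 68mm;
print("knob top px side", atz("side",np.array([[292,160]])/6+[300,310],0.068), "top",atz("top",np.array([[405,258]])/8+[340,145],0.068))
print("hinge top side", atz("side",np.array([[225,75]])/6+[300,310],0.045), atz("top",np.array([[218,296]])/8+[340,145],0.045))
# light bars
for z,b in ((.121-.0127+.016,[(90,185),(355,155)]),(.121-.0127-.016,[(135,405),(390,375)])):
    p=atz("top",np.array(b)/8+[150,140],z); print(p, np.degrees(np.arctan2(*(p[0]-p[1])[:2])))
print("lens top",atz("top",np.array([[240,297]])/8+[150,140],.121),"side",atz("side",np.array([[240,120]])/7+[280,160],.121))
# stand base corners top z=12
b=np.array([(415,145),(445,437),(180,465)])/8+[150,140]
print(atz("top",b,.012))
for n in("side","top"):
    for t in("lens","focus","camera_stand"):print(n,t,[(np.round(r["position"],4).tolist(),round(r["confidence"],2)) for r in tip_of(t,n)])
E
```

```text
[[ 0.63051882 -0.16516598]
 [ 0.66736958 -0.2994475 ]
 [ 0.57133424 -0.32443744]
 [ 0.53534118 -0.19172277]]
[[ 0.53884864 -0.19267567]
 [ 0.63406381 -0.1636999 ]
 [ 0.66989328 -0.29435566]
 [ 0.57548158 -0.32189782]]
15.201784470814836 [ 0.6058609  -0.26256357] res [0.8 0.4 1.4 1.3]
15.929605975088544 [ 0.60951204 -0.26046605] res [3.5 1.7 3.1 2.3]
15.562580441943267 [ 0.60768563 -0.26151542] res [2.5 2.7 2.2 1.7 3.9 1.9 3.8 3.7]
hinge [ 0.59024673 -0.19889846]
knob top px side [[ 0.60438359 -0.25568485  0.068     ]] top [[ 0.6016197  -0.26247655  0.068     ]]
hinge top side [[ 0.59202817 -0.19356235  0.045     ]] [[ 0.59007241 -0.20057879  0.045     ]]
[[0.61048191 0.37889242 0.1243    ]
 [0.62351963 0.29060057 0.1243    ]] -8.3999476301445
[[0.5408471  0.36824026 0.0923    ]
 [0.55383291 0.28123155 0.0923    ]] -8.48857753089197
lens top [[0.57434457 0.32762308 0.121     ]] side [[0.57560028 0.32714059 0.121     ]]
[[0.65408081 0.28988283 0.012     ]
 [0.54412431 0.27412011 0.012     ]
 [0.53091959 0.37118042 0.012     ]]
side lens [([0.3298, 0.2664, 0.1199], 0.91), ([0.5774, 0.3307, 0.1232], 0.64)]
side focus []
side camera_stand [([0.5838, 0.3342, -0.0005], 0.96), ([0.3403, 0.2699, -0.0006], 0.89), ([0.5849, 0.0054, -0.0052], 0.5)]
top lens [([0.3261, 0.2653, 0.1179], 0.58)]
top focus [([0.287, 0.2516, 0.2098], 0.94)]
top camera_stand [([0.3376, 0.2698, -0.002], 0.76), ([0.5834, 0.3326, -0.0011], 0.62)]
```

```bash
python3 - <<'E'
from h import *
def tri(a,b):
    o1,d1=ray("top",a);o2,d2=ray("side",b);d1=d1[0];d2=d2[0]
    A=np.c_[d1,-d2];x=np.linalg.lstsq(A,o2-o1,rcond=None)[0];p=o1+x[0]*d1;q=o2+x[1]*d2
    return ((p+q)/2).round(3),np.linalg.norm(p-q).round(4)
print("box far corner",tri((445,258),(190,372)),tri((490,243),(222,415)),tri((468,300),(123,405)))
print("dish centre",tri((240,207),(291,221)),"top rim",tri((258,195),(291,202)))
for n in("side","top"):
    for t in("clamp_knob","clamp_hinge","block","nest"):print(n,t,[(np.round(r["position"],4).tolist(),round(r["confidence"],2)) for r in tip_of(t,n)])
f=save("side","sided",(215,180,375,300),5); f=save("top","topd",(215,120,335,270),5)
E
```

```text
box far corner (array([ 0.363, -0.391,  0.131]), np.float64(0.0232)) (array([ 0.414, -0.492,  0.167]), np.float64(0.0033)) (array([ 0.268, -0.448,  0.13 ]), np.float64(0.0055))
dish centre (array([0.505, 0.167, 0.067]), np.float64(0.0028)) top rim (array([0.516, 0.115, 0.152]), np.float64(0.0215))
side clamp_knob [([0.6017, -0.2592, 0.0528], 0.54), ([0.3741, -0.238, 0.0493], 0.54)]
side clamp_hinge [([0.5894, -0.1938, 0.0542], 0.8), ([0.3765, -0.1759, 0.0539], 0.55)]
side block [([0.6079, -0.2555, 0.014], 0.6), ([0.5847, 0.0065, -0.0057], 0.58)]
side nest [([0.3744, -0.2404, 0.0161], 0.66), ([0.6106, -0.2627, 0.0116], 0.64)]
top clamp_knob [([0.3743, -0.2395, 0.0501], 0.58), ([0.6023, -0.2593, 0.0575], 0.45), ([0.6052, -0.261, 0.0025], 0.33)]
top clamp_hinge [([0.373, -0.1743, 0.0566], 0.59), ([0.5889, -0.1982, 0.0573], 0.51)]
top block [([0.6026, -0.2653, 0.0145], 0.57)]
top nest [([0.3732, -0.2453, 0.0133], 0.88), ([0.6048, -0.2541, 0.0131], 0.7)]
```

View pics/sided.png

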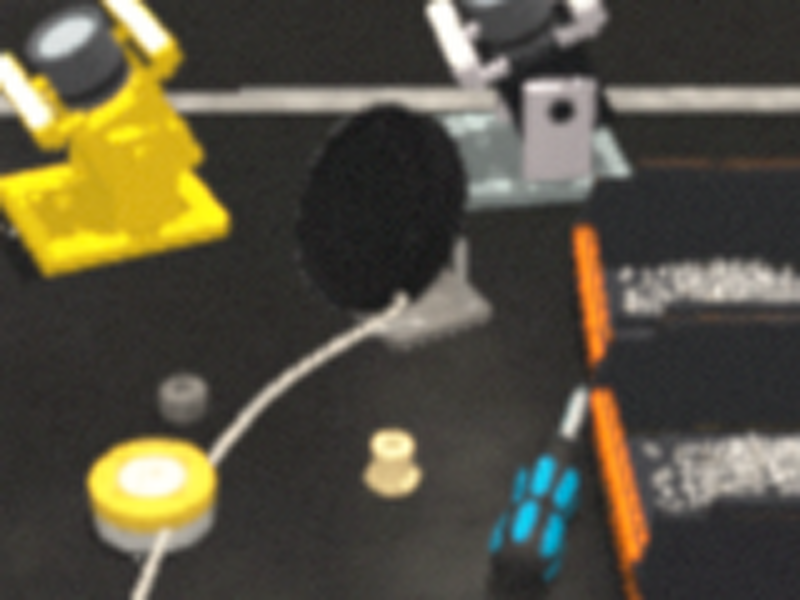

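View pics/topd.png

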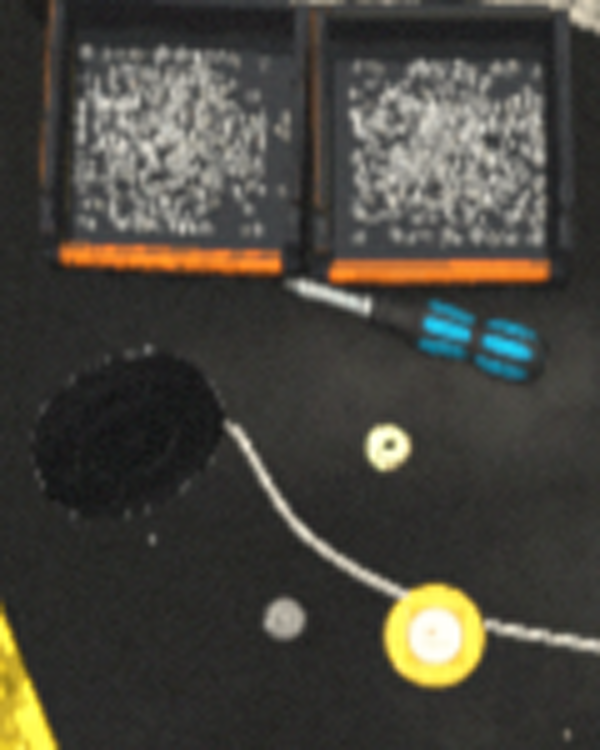

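```bash
python3 - <<'E'
from h import *
f=save("top","topb",(400,180,560,320),5)
print(proj("top",[[.203,-.59,.208],[.33,-.3,.4],[.4,-.5,0]]))
E
```

```text
[[541.40435329 330.62678657]
 [462.03312341 281.31785187]
 [461.92127958 249.69167995]]
```

View pics/topb.png

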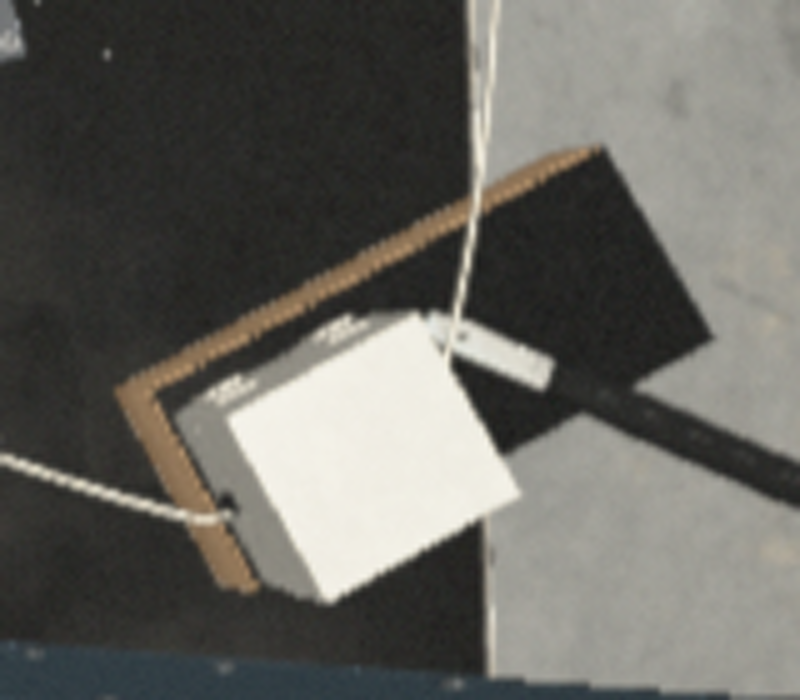

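Request:
jog_arm:
  steps:
    - {"delta_pos":[0,0,42],"turn":0,"fingers":32}
    - {"delta_pos":[0,0,84],"turn":0,"fingers":32}
    - {"delta_pos":[0,0,126],"turn":7,"fingers":32}
    - {"delta_pos":[30,25,142],"turn":14,"fingers":32}
    - {"delta_pos":[60,50,142],"turn":21,"fingers":32}
    - {"delta_pos":[92,76,142],"turn":28,"fingers":32}
    - {"delta_pos":[124,103,142],"turn":35,"fingers":32}
    - {"delta_pos":[156,130,142],"turn":42,"fingers":32}
    - {"delta_pos":[188,156,142],"turn":49,"fingers":32}
    - {"delta_pos":[220,182,142],"turn":56,"fingers":32}
    - {"delta_pos":[252,209,142],"turn":63,"fingers":32}
    - {"delta_pos":[284,235,142],"turn":70,"fingers":32}
    - {"delta_pos":[316,262,120],"turn":77,"fingers":32}
    - {"delta_pos":[348,288,90],"turn":83,"fingers":32}
    - {"delta_pos":[380,315,60],"turn":83,"fingers":32}
    - {"delta_pos":[399,331,20],"turn":83,"fingers":32}
    - {"delta_pos":[399,331,-20],"turn":83,"fingers":32}
    - {"delta_pos":[399,331,-60],"turn":83,"fingers":32}
    - {"delta_pos":[399,331,-78],"turn":83,"fingers":32}
    - {"delta_pos":[399,331,-78],"turn":83,"fingers":32}

```text
time_s: 4.02
position: [0.5969, -0.2558, 0.1212]
tcp_rot: [[0.978, -0.015, -0.208], [0.208, 0.01, 0.978], [-0.013, -1.0, 0.013]]
force: [-0.6, 0.3, -0.4]
opening: 0.316
```

```bash
python3 - <<'E'
from h import *
save("top","t1",(320,130,440,230),6); save("side","s1",(270,250,430,400),5)
s=read_state(); print(s["time_s"],s["position"],s["qvel"].round(2),s["joint_positions"])
E
```

```text
4.1167 [ 0.60134179 -0.25962693  0.12921395] [-0.5  -3.86 -3.79  0.11 -0.41 -0.01] [-3.31067015e+01  3.77398185e+01  8.13642718e+01 -5.09714598e-03
  6.10967852e+01 -4.50702546e+01]
```

View pics/s1.png

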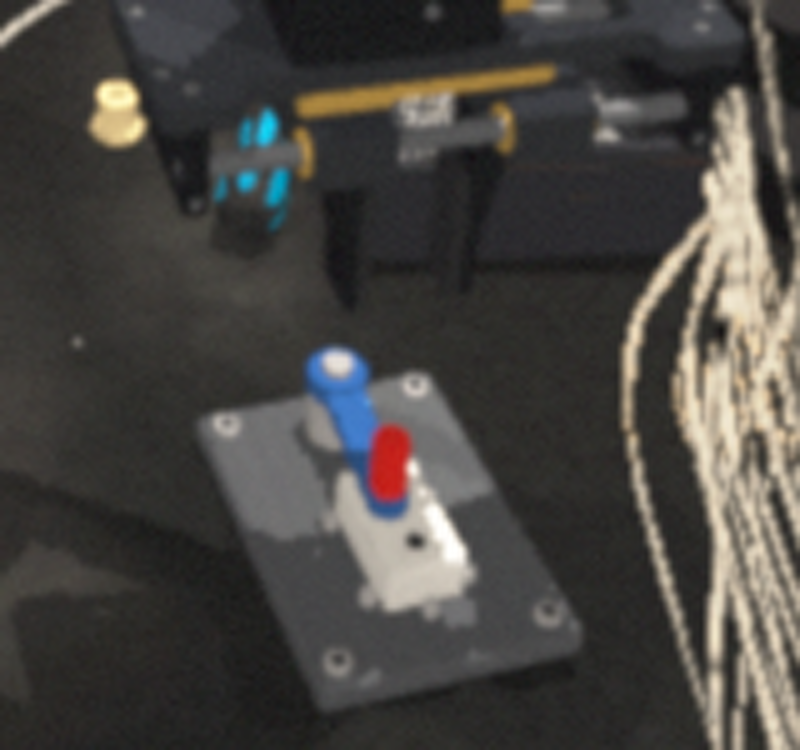

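Request:
jog_arm:
  steps:
    - {"delta_pos":[0,0,-25],"turn":0,"fingers":32}
    - {"delta_pos":[0,0,-45],"turn":0,"fingers":32}
    - {"delta_pos":[0,0,-60],"turn":0,"fingers":32}
    - {"delta_pos":[0,0,-64],"turn":0,"fingers":32}
    - {"delta_pos":[0,0,-64],"turn":0,"fingers":32}

```text
time_s: 4.53
position: [0.6031, -0.2613, 0.0683]
tcp_rot: [[0.978, 0.003, -0.206], [0.206, -0.002, 0.978], [0.002, -1.0, -0.002]]
force: [0.1, 0.3, -0.3]
opening: 0.32
```

```bash
python3 - <<'E'
from h import *
import numpy as np
save("side","s2",(270,250,430,400),5)
s=read_state(); print(s["time_s"],s["position"],s["force"])
h=np.array([589,-197]);a0=np.radians(-78.3);p0=np.array([602,-260])
for k in range(0,19):
    a=a0-np.radians(5)*k; r=63
    print(k,(h+r*np.array([np.cos(a),np.sin(a)])-p0-(h+r*np.array([np.cos(a0),np.sin(a0)])-p0)).round(0),-5*k)
E
```

```text
4.5833 [ 0.60349531 -0.26151635  0.06894399] [-0.12421133  0.19358805 -0.24651294]
0 [0. 0.] 0
1 [-5. -1.] -5
2 [-11.  -1.] -10
3 [-16.  -1.] -15
4 [-22.  -1.] -20
5 [-27.   0.] -25
6 [-33.   2.] -30
7 [-38.   4.] -35
8 [-43.   6.] -40
9 [-47.   9.] -45
10 [-52.  12.] -50
11 [-56.  16.] -55
12 [-60.  20.] -60
13 [-63.  24.] -65
14 [-66.  29.] -70
15 [-69.  33.] -75
16 [-71.  38.] -80
17 [-73.  44.] -85
18 [-74.  49.] -90
```

View pics/s2.png

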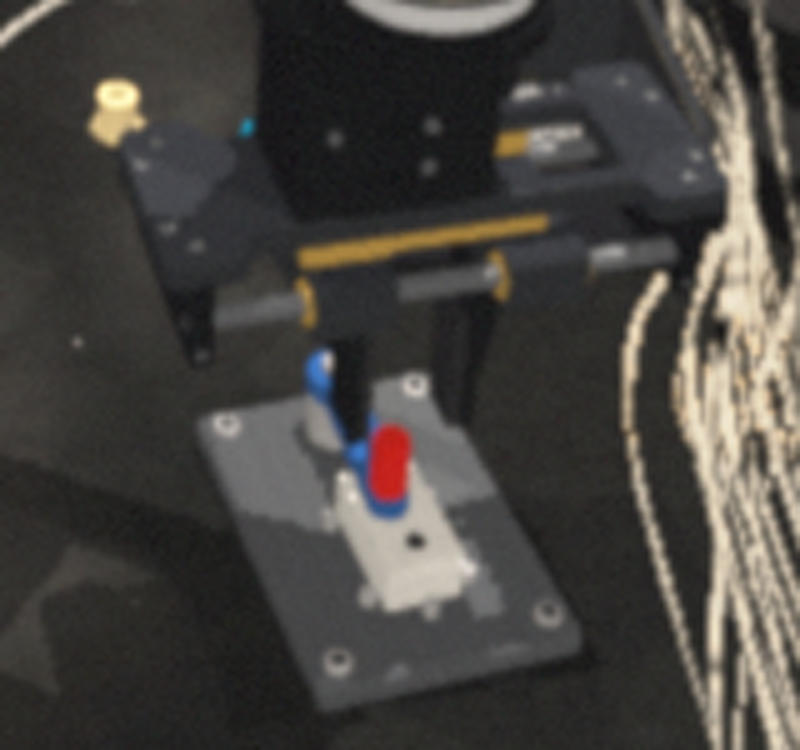

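```bash
python3 - <<'E'
from h import *
s=read_state(); p=s["position"]; x=s["tcp_rot"][:,0]
for d in(-.0215,-.0139,.0139,.0215):
  for z in(.052,):
    q=p+x*d; q[2]=z; print(d,((proj("side",q)-[270,250])*5).round(0), proj("top",q).round(0))
print(((proj("side",[[.602,-.26,.068],[.602,-.26,.042]])-[270,250])*5).round(0))
print([(r["position"],r["confidence"]) for r in tip_of("clamp_knob","side")])
E
```

```text
-0.0215 [[333. 488.]] [[390. 185.]]
-0.0139 [[353. 484.]] [[390. 182.]]
0.0139 [[427. 472.]] [[388. 173.]]
0.0215 [[447. 469.]] [[387. 171.]]
[[388. 442.]
 [384. 496.]]
[([0.6029, -0.2618, 0.0508], 0.74), ([0.3728, -0.2357, 0.0543], 0.61)]
```

```bash
python3 - <<'E'
from h import *
save("top","t2",(320,120,440,220),6)
s=read_state(); p=s["position"]; x=s["tcp_rot"][:,0];z=s["tcp_rot"][:,2]
print(p)
q=np.array([p+x*a+z*b+[0,0,c] for a in(-.0139,.0139) for b in(-.0095,.0095) for c in(-.017,.0)])
print(((proj("side",q)-[270,250])*5).round(0))
print(((proj("top",q)-[320,120])*6).round(0))
E
```

```text
[ 0.60367169 -0.26142998  0.06906586]
[[362. 503.]
 [365. 468.]
 [345. 465.]
 [348. 430.]
 [436. 491.]
 [440. 456.]
 [418. 453.]
 [422. 418.]]
[[436. 370.]
 [448. 363.]
 [398. 377.]
 [409. 370.]
 [424. 314.]
 [435. 307.]
 [387. 321.]
 [397. 314.]]
```

View pics/t2.png

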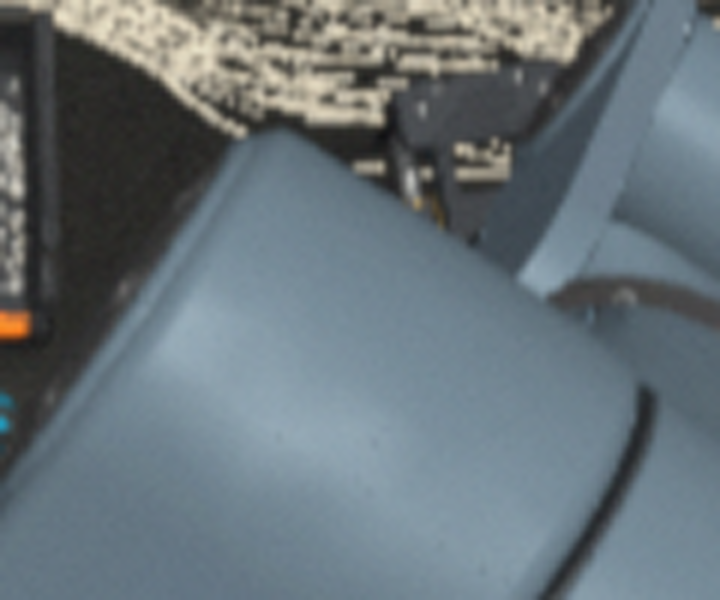

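```bash
python3 - <<'E'
from h import *
save("side","s3",(320,290,380,370),9)
E
```

```text
(no output)
```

View pics/s3.png

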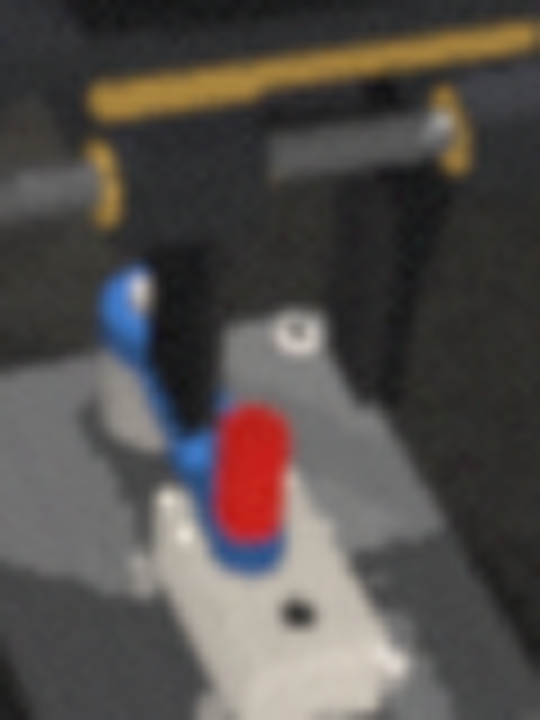

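```bash
python3 - <<'E'
from h import *
s=read_state(); p=s["position"]; R=s["tcp_rot"]
for b in(-.0095,0,.0095):
  for uv in((341.1,338.3),(361.1,335)):
    o,d=ray("side",uv);d=d[0];n=R[:,2];q=o+d*((p+n*b-o)@n/(d@n)); print(b,uv,(R.T@(q-p)*1000).round(1),q.round(3))
print([(r["position"],r["confidence"]) for r in tip_of("clamp_knob","side")])
E
```

```text
-0.0095 (341.1, 338.3) [-17.8 -13.3  -9.5] [ 0.588 -0.274  0.082]
-0.0095 (361.1, 335) [ 18.9 -13.4  -9.5] [ 0.624 -0.267  0.082]
0 (341.1, 338.3) [-14.1  -3.6  -0. ] [ 0.59  -0.264  0.072]
0 (361.1, 335) [23.2 -3.7 -0. ] [ 0.626 -0.256  0.073]
0.0095 (341.1, 338.3) [-10.5   6.1   9.5] [ 0.591 -0.254  0.063]
0.0095 (361.1, 335) [27.5  6.   9.5] [ 0.628 -0.246  0.063]
[([0.6033, -0.2569, 0.0518], 0.58), ([0.3746, -0.2362, 0.0542], 0.52)]
```

Request:
jog_arm:
  steps:
    - {"delta_pos":[0,0,-4],"turn":0,"fingers":32}
    - {"delta_pos":[0,0,-8],"turn":0,"fingers":32}
    - {"delta_pos":[0,0,-8],"turn":0,"fingers":32}

```text
time_s: 5.03
position: [0.6015, -0.2597, 0.0575]
tcp_rot: [[0.978, -0.001, -0.207], [0.207, 0.001, 0.978], [-0.001, -1.0, 0.001]]
force: [-0.0, -0.0, -0.5]
opening: 0.32
```

```bash
python3 - <<'E'
from h import *
save("side","s4",(320,290,380,370),9)
s=read_state(); print(s["position"],s["force"])
E
```

```text
[ 0.60150545 -0.25971968  0.0575885 ] [-0.04027968 -0.43477084  0.85706344]
```

View pics/s4.png

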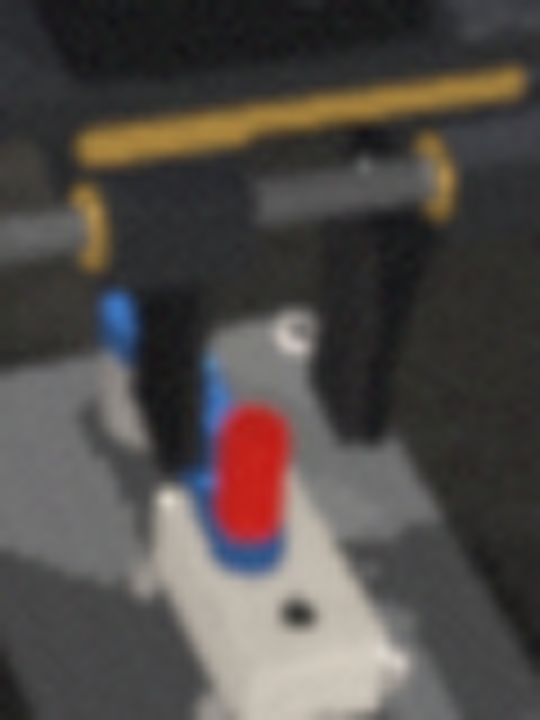

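Request:
jog_arm:
  steps:
    - {"delta_pos":[-5,-1,0],"turn":-5,"fingers":32}
    - {"delta_pos":[-11,-1,0],"turn":-10,"fingers":32}
    - {"delta_pos":[-16,-1,0],"turn":-15,"fingers":32}
    - {"delta_pos":[-22,-1,0],"turn":-20,"fingers":32}
    - {"delta_pos":[-22,-1,0],"turn":-20,"fingers":32}

```text
time_s: 5.5
position: [0.5787, -0.2607, 0.0579]
tcp_rot: [[0.99, -0.002, 0.142], [-0.142, 0.001, 0.99], [-0.002, -1.0, 0.001]]
force: [-0.9, 0.0, 0.0]
opening: 0.323
```

```bash
python3 - <<'E'
from h import *
save("side","s5",(310,290,380,370),9)
s=read_state(); print(s["position"],s["force"])
print([(r["position"],r["confidence"]) for r in tip_of("clamp_knob","side")])
E
```

```text
[ 0.57953152 -0.26094494  0.05806421] [-0.62607958  0.56480103 -0.08221121]
[([0.3752, -0.2362, 0.0504], 0.88)]
```

View pics/s5.png

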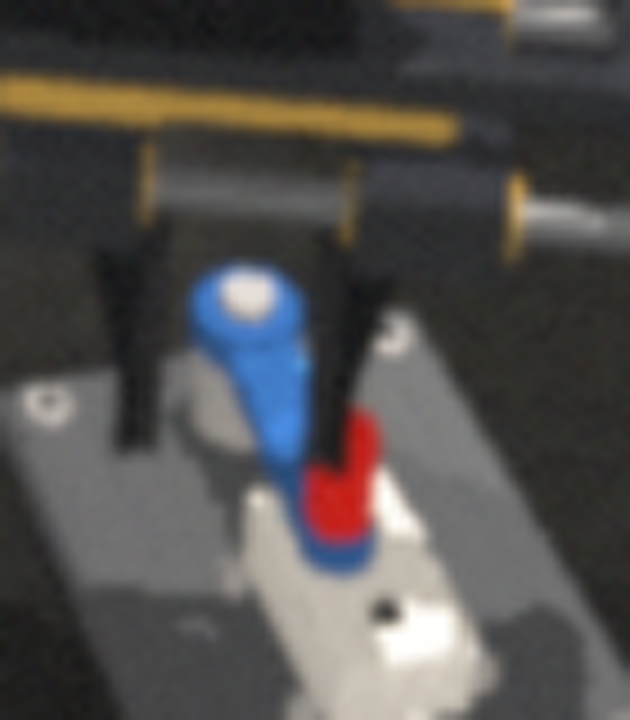

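```bash
python3 - <<'E'
from h import *
s=read_state(); p=s["position"]; R=s["tcp_rot"]
for b in(-.0195,-.0095,0):
  for uv in((325,339.4),(346.7,341.7)):
    o,d=ray("side",uv);d=d[0];n=R[:,2];q=o+d*((p+n*b-o)@n/(d@n)); print(b,uv,(R.T@(q-p)*1000).round(1),q.round(3))
# body / motor cues
E
```

```text
-0.0195 (325, 339.4) [-17.9 -25.1 -19.5] [ 0.56  -0.278  0.083]
-0.0195 (346.7, 341.7) [ 19.4 -24.6 -19.5] [ 0.597 -0.283  0.083]
-0.0095 (325, 339.4) [-18.1 -15.4  -9.5] [ 0.561 -0.268  0.074]
-0.0095 (346.7, 341.7) [ 19.8 -15.   -9.5] [ 0.598 -0.273  0.073]
0 (325, 339.4) [-18.4  -6.2   0. ] [ 0.562 -0.259  0.064]
0 (346.7, 341.7) [20.2 -5.8  0. ] [ 0.6   -0.264  0.064]
```

Request:
jog_arm:
  steps:
    - {"delta_pos":[11,1,0],"turn":7,"fingers":32}
    - {"delta_pos":[22,1,0],"turn":14,"fingers":32}
    - {"delta_pos":[22,1,0],"turn":20,"fingers":32}
    - {"delta_pos":[22,1,-4],"turn":20,"fingers":32}
    - {"delta_pos":[22,1,-7],"turn":20,"fingers":32}
    - {"delta_pos":[22,1,-7],"turn":20,"fingers":32}

```text
time_s: 6.1
position: [0.6013, -0.2596, 0.0501]
tcp_rot: [[0.979, -0.002, -0.206], [0.206, 0.001, 0.979], [-0.002, -1.0, 0.002]]
force: [-0.6, -0.5, 1.1]
opening: 0.32
```

```bash
python3 - <<'E'
from h import *
save("side","s6",(310,290,380,370),9)
s=read_state(); print(s["position"],s["force"],s["moment"])
E
```

```text
[ 0.60134719 -0.2596907   0.05039346] [ 0.25745954  0.4913693  -0.53715885] [-0.0427997  -0.09440174 -0.04372616]
```

View pics/s6.png

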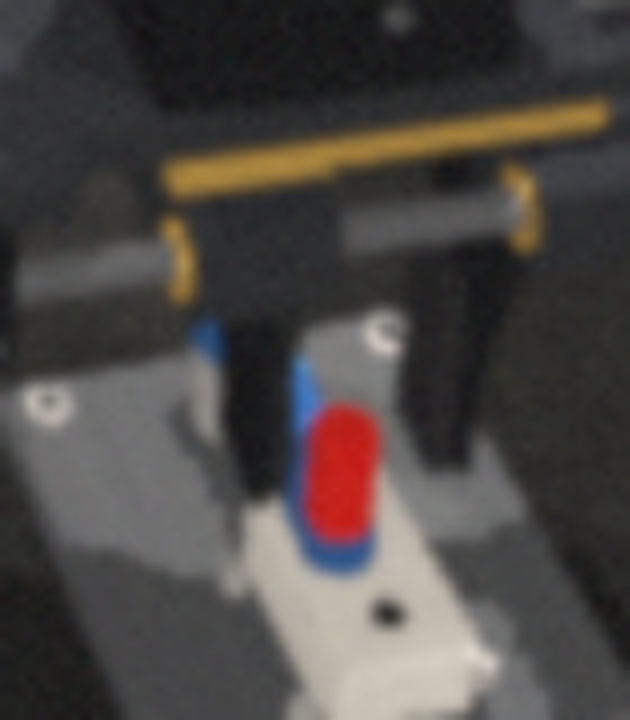

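Request:
jog_arm:
  steps:
    - {"delta_pos":[0,0,-3],"turn":0,"fingers":32}
    - {"delta_pos":[0,0,-6],"turn":0,"fingers":32}
    - {"delta_pos":[0,0,-6],"turn":0,"fingers":32}

```text
time_s: 6.4
position: [0.6015, -0.2599, 0.0445]
tcp_rot: [[0.978, -0.001, -0.207], [0.207, 0.001, 0.978], [-0.001, -1.0, 0.001]]
force: [0.0, 0.3, -0.0]
opening: 0.319
```

```bash
python3 - <<'E'
from h import *
save("side","s7",(310,290,380,370),9)
s=read_state(); print(s["position"],s["force"],s["moment"])
E
```

```text
[ 0.60156622 -0.25996129  0.04473699] [-0.70468776 -0.2397596   0.56403409] [-0.0018811  -0.13453014  0.01175419]
```

View pics/s7.png

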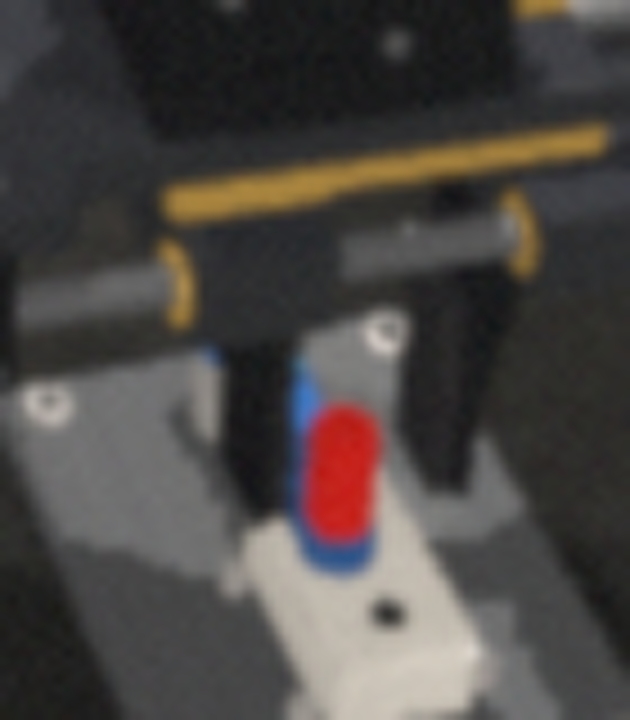

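Request:
jog_arm:
  steps:
    - {"delta_pos":[0,0,-4],"turn":0,"fingers":32}
    - {"delta_pos":[0,0,-8],"turn":0,"fingers":32}
    - {"delta_pos":[0,0,-8],"turn":0,"fingers":32}
    - {"delta_pos":[-5,-1,-8],"turn":-5,"fingers":32}
    - {"delta_pos":[-11,-1,-8],"turn":-10,"fingers":32}
    - {"delta_pos":[-16,-1,-8],"turn":-15,"fingers":32}
    - {"delta_pos":[-16,-1,-8],"turn":-15,"fingers":32}

```text
time_s: 7.03
position: [0.5854, -0.2611, 0.0371]
tcp_rot: [[0.998, -0.001, 0.055], [-0.055, 0.0, 0.998], [-0.001, -1.0, 0.0]]
force: [-0.9, 0.4, -0.2]
opening: 0.317
```

```bash
python3 - <<'E'
from h import *
save("side","s8",(310,290,380,370),9)
s=read_state(); print(s["position"],s["force"],s["moment"])
E
```

```text
[ 0.58574395 -0.26108804  0.03722599] [-0.1647345   1.50044768  0.67280672] [-0.04810572 -0.12760704  0.05944173]
```

View pics/s8.png

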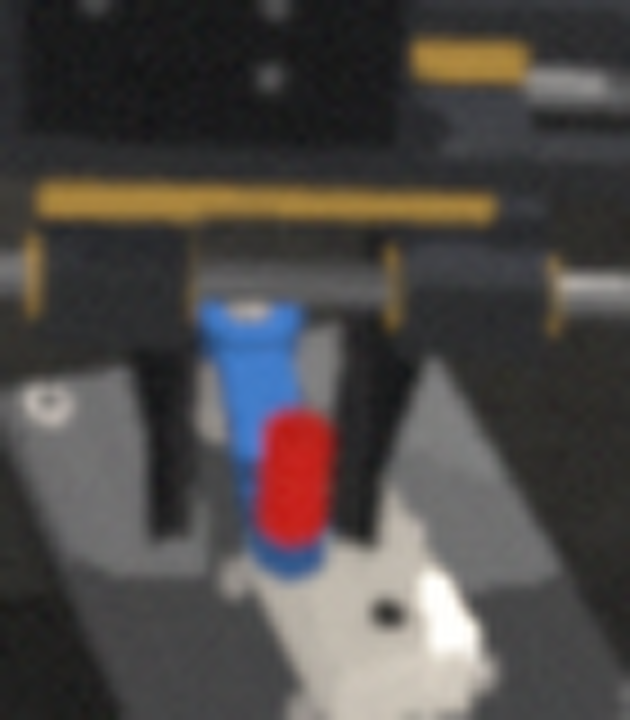

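Request:
jog_arm:
  steps:
    - {"delta_pos":[-6,0,0],"turn":-5,"fingers":32}
    - {"delta_pos":[-11,1,0],"turn":-10,"fingers":32}
    - {"delta_pos":[-17,3,0],"turn":-15,"fingers":32}
    - {"delta_pos":[-22,5,0],"turn":-20,"fingers":32}
    - {"delta_pos":[-27,7,0],"turn":-25,"fingers":32}
    - {"delta_pos":[-31,10,0],"turn":-30,"fingers":32}
    - {"delta_pos":[-36,13,0],"turn":-35,"fingers":32}
    - {"delta_pos":[-40,17,0],"turn":-40,"fingers":32}
    - {"delta_pos":[-44,21,0],"turn":-45,"fingers":32}
    - {"delta_pos":[-47,25,0],"turn":-50,"fingers":32}
    - {"delta_pos":[-50,30,0],"turn":-55,"fingers":32}
    - {"delta_pos":[-53,34,0],"turn":-60,"fingers":32}
    - {"delta_pos":[-55,39,0],"turn":-65,"fingers":32}
    - {"delta_pos":[-57,45,0],"turn":-70,"fingers":32}
    - {"delta_pos":[-58,50,0],"turn":-75,"fingers":32}
    - {"delta_pos":[-59,55,0],"turn":-80,"fingers":32}
    - {"delta_pos":[-59,55,0],"turn":-80,"fingers":32}
    - {"delta_pos":[-59,55,0],"turn":-80,"fingers":32}

```text
time_s: 8.58
position: [0.5273, -0.206, 0.0374]
tcp_rot: [[0.125, 0.0, 0.992], [-0.992, -0.0, 0.125], [0.0, -1.0, 0.0]]
force: [0.6, 0.1, 0.3]
opening: 0.315
```

```bash
python3 - <<'E'
from h import *
save("side","s9",(290,280,390,370),8)
s=read_state(); print(s["position"],s["force"],s["moment"])
for t in ("clamp_knob","clamp_hinge","block"): print([(np.round(r["position"],4).tolist(),r["confidence"]) for r in tip_of(t,"side")])
E
```

```text
[ 0.52742632 -0.20617659  0.03731679] [-0.38798807  0.37503464  0.17848178] [0.03154183 0.03329649 0.02913792]
[([0.5297, -0.2149, 0.0547], 0.78), ([0.3729, -0.2386, 0.0533], 0.53)]
[([0.3772, -0.1762, 0.0554], 0.75), ([0.5874, -0.1979, 0.0535], 0.6)]
[([0.6053, -0.2562, 0.0156], 0.79)]
```

View pics/s9.png

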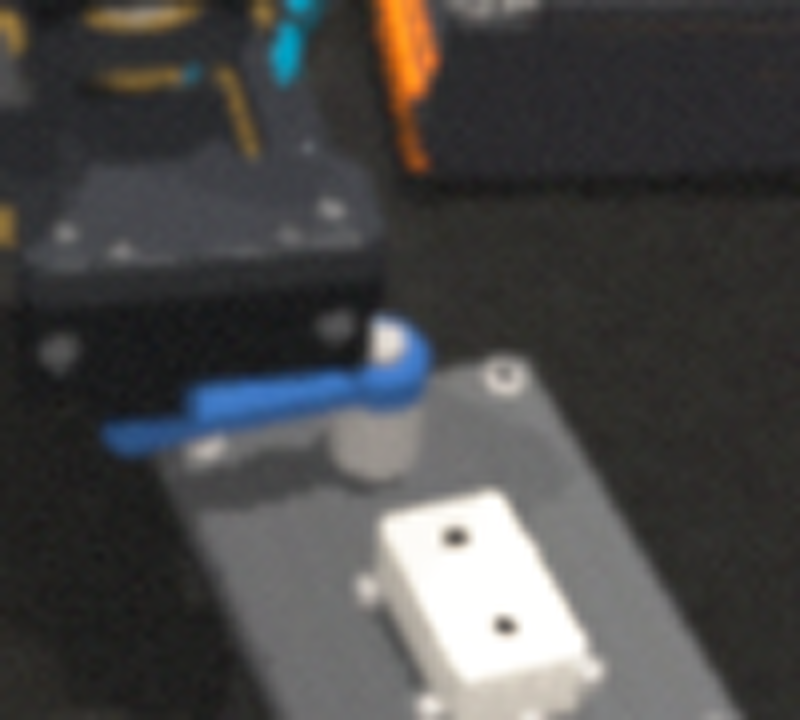

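```bash
python3 - <<'E'
from h import *
s=read_state(); p=s["position"]; R=s["tcp_rot"]
# plane at jaw-axis end: x=+95mm (toward -y) 
for d in(.075,.085,.095):
  for uv in((20/8+290,375/8+280),(375/8+290,355/8+280)):
    o,dd=ray("side",uv);dd=dd[0];n=R[:,0];c=p+n*d;q=o+dd*((c-o)@n/(dd@n));print(d,q.round(3),(R.T@(q-p)*1000).round(0))
E
```

```text
0.075 [ 0.503 -0.285  0.118] [ 75. -81. -34.]
0.075 [ 0.579 -0.276  0.115] [ 75. -78.  43.]
0.085 [ 0.503 -0.295  0.128] [ 85. -91. -35.]
0.085 [ 0.577 -0.286  0.125] [ 85. -87.  40.]
0.095 [ 0.503 -0.305  0.137] [  95. -100.  -37.]
0.095 [ 0.576 -0.296  0.134] [ 95. -97.  37.]
```

```bash
python3 - <<'E'
from h import *
im=capture("side"); 
r=trace("block","side"); m=r[0]["mask"]; print(r[0]["confidence"],m.sum())
c=np.array([(378,515),(498,490),(590,648),(458,690)])/8+[290,280]
P=atz("side",c,.032); print(P.round(4)); print(P.mean(0))
print(np.linalg.norm(np.diff(P[[0,1,2,3,0]],axis=0),axis=1))
v=P[2]-P[1];w=P[3]-P[0]; print(np.degrees(np.arctan2(-v[1],-v[0])),np.degrees(np.arctan2(-w[1],-w[0])))
h=np.array([(456,537),(506,625)])/8+[290,280];Q=atz("side",h,.032);print(Q,Q.mean(0),np.degrees(np.arctan2(*(Q[0]-Q[1])[1::-1])))
cc=im[280:370,290:390]; cc=cv2.resize(cc,None,fx=8,fy=8,interpolation=cv2.INTER_CUBIC)
cn,_=cv2.findContours(cv2.resize(m[280:370,290:390].astype(np.uint8),None,fx=8,fy=8,interpolation=0),0,1);cv2.drawContours(cc,cn,-1,(255,0,255),1);cv2.imwrite('pics/m1.png',cc[:,:,::-1])
E
```

```text
Traceback (most recent call last):
IndexError: list index out of range
```

```bash
python3 - <<'E'
from h import *
c=np.array([(378,515),(498,490),(590,648),(458,690)])/8+[290,280]
P=atz("side",c,.032); print(P.round(4)); print(P.mean(0))
print(np.linalg.norm(np.diff(P[[0,1,2,3,0]],axis=0),axis=1))
v=P[2]-P[1];w=P[3]-P[0]; print(np.degrees(np.arctan2(-v[1],-v[0])),np.degrees(np.arctan2(-w[1],-w[0])))
h=np.array([(456,537),(506,625)])/8+[290,280];Q=atz("side",h,.032);print(Q,Q.mean(0),np.degrees(np.arctan2(*(Q[0]-Q[1])[1::-1])))
E
```

```text
[[ 0.5876 -0.2382  0.032 ]
 [ 0.6166 -0.2303  0.032 ]
 [ 0.6307 -0.2787  0.032 ]
 [ 0.5998 -0.2907  0.032 ]]
[ 0.60865104 -0.25948405  0.032     ]
[0.03006979 0.0504577  0.03315626 0.05391602]
106.19953122874405 103.04622174233405
[[ 0.60490153 -0.24517933  0.032     ]
 [ 0.61285364 -0.27194807  0.032     ]] [ 0.60887758 -0.2585637   0.032     ] 106.54494731426483
```

Request:
jog_arm:
  steps:
    - {"delta_pos":[0,-4,0],"turn":0,"fingers":71}
    - {"delta_pos":[0,-4,5],"turn":0,"fingers":71}
    - {"delta_pos":[0,-4,40],"turn":0,"fingers":71}
    - {"delta_pos":[0,-4,70],"turn":3,"fingers":71}
    - {"delta_pos":[30,-25,75],"turn":6,"fingers":71}
    - {"delta_pos":[60,-42,75],"turn":8.3,"fingers":71}
    - {"delta_pos":[80,-55,65],"turn":8.3,"fingers":71}
    - {"delta_pos":[80,-55,50],"turn":8.3,"fingers":71}
    - {"delta_pos":[80,-55,40],"turn":8.3,"fingers":71}
    - {"delta_pos":[80,-55,40],"turn":8.3,"fingers":71}

```text
time_s: 9.72
position: [0.6046, -0.2597, 0.0745]
tcp_rot: [[0.263, -0.006, 0.965], [-0.965, 0.004, 0.263], [-0.005, -1.0, -0.005]]
force: [-1.5, 0.3, -0.3]
opening: 0.708
```

```bash
python3 - <<'E'
from h import *
save("side","s10",(290,270,410,370),6);save("top","t10",(320,120,440,220),6)
s=read_state(); print(s["time_s"],s["position"],s["force"],s["opening"])
E
```

```text
9.8167 [ 0.60564963 -0.26017845  0.07657798] [-0.06514763 -1.07497488 -0.44268605] 0.7104521715533388
```

View pics/s10.png

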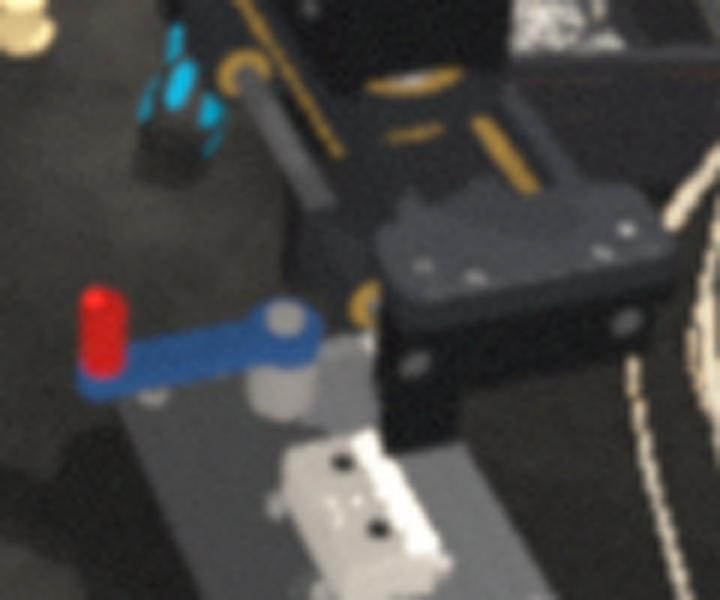

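View pics/t10.png

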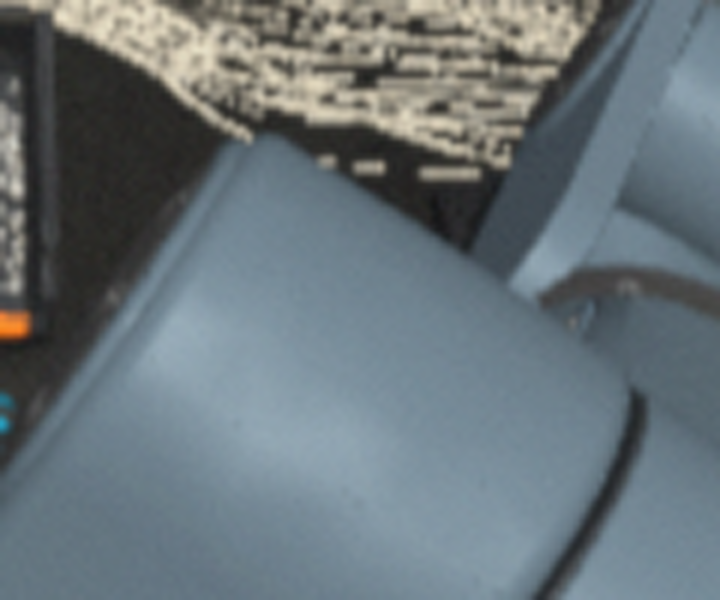

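```bash
python3 - <<'E'
from h import *
s=read_state(); p=s["position"]; R=s["tcp_rot"]; print(p)
for d in(.031,.038,.046):
  for uv in((385,450),(460,440)):
    uv=(uv[0]/6+290,uv[1]/6+270)
    o,dd=ray("side",uv);dd=dd[0];n=R[:,0];c=p+n*d;q=o+dd*((c-o)@n/(dd@n));print(d,q.round(3),(R.T@(q-p)*1000).round(1))
save("side","s11",(340,320,390,365),12)
E
```

```text
[ 0.60564963 -0.26017845  0.07657798]
0.031 [ 0.608 -0.292  0.084] [31.  -7.  -5.8]
0.031 [ 0.631 -0.285  0.081] [31.  -4.8 17.5]
0.038 [ 0.607 -0.299  0.091] [ 38.  -14.7  -9.4]
0.038 [ 0.629 -0.293  0.089] [ 38.  -12.5  13.7]
0.046 [ 0.605 -0.308  0.1  ] [ 46.  -23.5 -13.4]
0.046 [ 0.627 -0.302  0.098] [ 46.  -21.3   9.2]
```

View pics/s11.png

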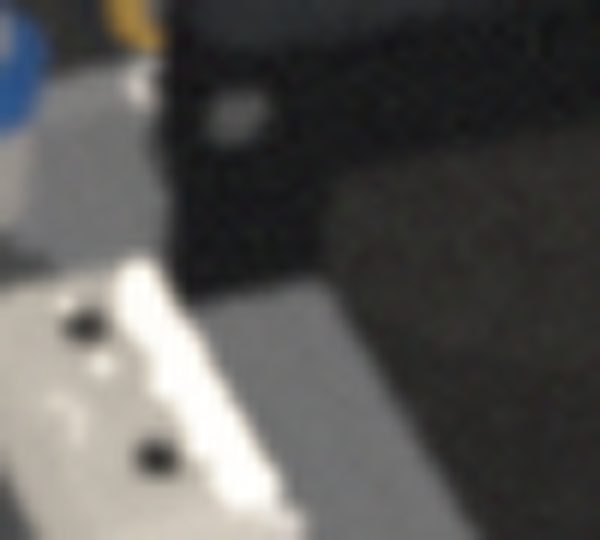

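```bash
python3 - <<'E'
from h import *
p=np.array([.6056,-.2602]);j=np.array([.263,-.965])
for z in(.0596,.075,.09,.095):
    print(z,proj("side",[*(p+j*.035),z]).round(1),proj("side",[*(p+j*.043),z]).round(1))
E
```

```text
0.0596 [[357.2 356.2]] [[359.1 359.7]]
0.075 [[357.8 349.7]] [[359.7 353.1]]
0.09 [[358.5 343.2]] [[360.4 346.6]]
0.095 [[358.7 341. ]] [[360.6 344.4]]
```

Request:
jog_arm:
  steps:
    - {"delta_pos":[1,-1,-25],"turn":0,"fingers":71}
    - {"delta_pos":[1,-1,-45],"turn":0,"fingers":71}
    - {"delta_pos":[1,-1,-50],"turn":0,"fingers":71}
    - {"delta_pos":[1,-1,-53],"turn":0,"fingers":71}
    - {"delta_pos":[1,-1,-53],"turn":0,"fingers":71}

```text
time_s: 10.28
position: [0.608, -0.262, 0.0246]
tcp_rot: [[0.263, -0.0, 0.965], [-0.965, -0.0, 0.263], [-0.0, -1.0, -0.0]]
force: [0.6, -0.3, -0.2]
opening: 0.71
```

```bash
python3 - <<'E'
from h import *
save("side","s12",(320,300,390,370),10)
s=read_state(); print(s["time_s"],s["position"],s["force"],s["opening"])
E
```

```text
10.3333 [ 0.60849461 -0.26229209  0.02521789] [-0.36733399 -0.54787505 -0.19481172] 0.7076907902640406
```

View pics/s12.png

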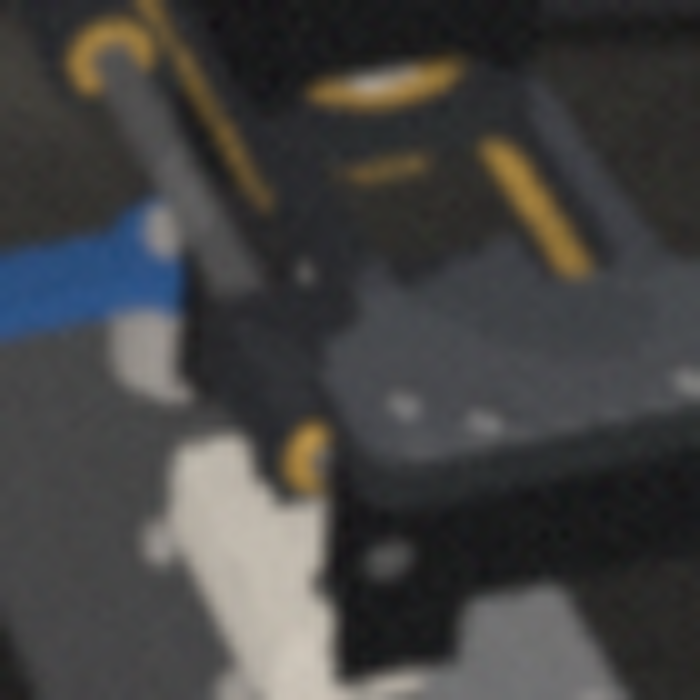

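```bash
python3 - <<'E'
from h import *
c=np.array([.6085,-.260]);j=np.array([.267,-.964]);w=np.array([.964,.267])
for a,b in((-15,25),(15,25),(15,-25),(-15,-25)):
    for z in(.032,): print(a,b,((proj("side",[*(c+w*a/1000+j*b/1000),z])-[320,300])*10).round(0))
p=np.array([.6085,-.2623])
for d in(.031,.039,.046):
  for b in (-.0095,.0095):
   print(d,b,((proj("side",[*(p+j*d+w*b),.0395])-[320,300])*10).round(0))
E
```

```text
-15 25 [[276. 651.]]
15 25 [[433. 616.]]
15 -25 [[322. 419.]]
-15 -25 [[172. 451.]]
0.031 -0.0095 [[323. 649.]]
0.031 0.0095 [[424. 627.]]
0.039 -0.0095 [[341. 684.]]
0.039 0.0095 [[443. 661.]]
0.046 -0.0095 [[358. 715.]]
0.046 0.0095 [[460. 691.]]
```

Request:
jog_arm:
  steps:
    - {"delta_pos":[-1,1,-6],"turn":0,"fingers":71}
    - {"delta_pos":[-1,1,-11],"turn":0,"fingers":71}
    - {"delta_pos":[-1,1,-14],"turn":0,"fingers":71}
    - {"delta_pos":[-1,1,-16],"turn":0,"fingers":71}
    - {"delta_pos":[-1,1,-16],"turn":0,"fingers":71}

```text
time_s: 10.75
position: [0.6067, -0.2609, 0.0077]
tcp_rot: [[0.263, -0.001, 0.965], [-0.965, 0.001, 0.263], [-0.001, -1.0, -0.001]]
force: [-0.5, 0.8, -0.3]
opening: 0.711
```

```bash
python3 - <<'E'
from h import *
save("side","s13",(320,300,390,370),10)
s=read_state(); print(s["time_s"],s["position"],s["force"],s["opening"])
E
```

```text
10.8 [ 0.60687716 -0.26101941  0.00796484] [ 0.35577142 -1.01158665 -1.20631952] 0.7117863278293092
```

View pics/s13.png

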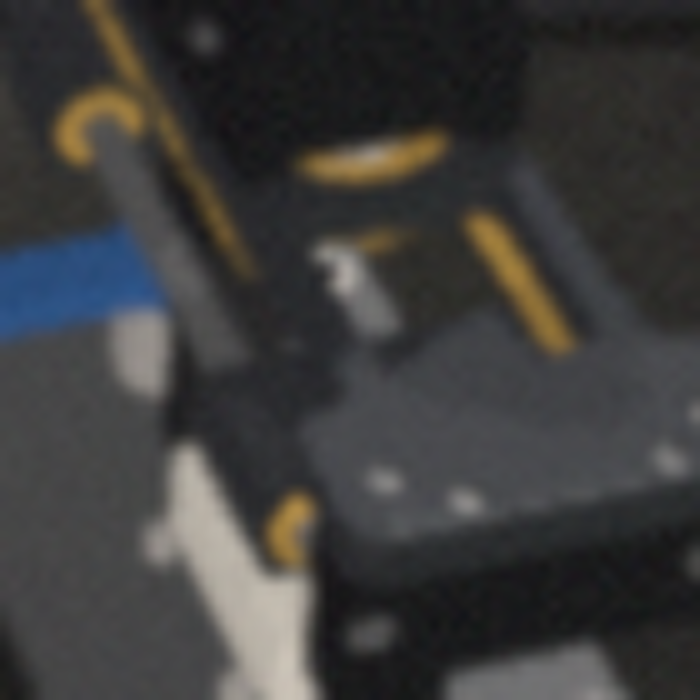

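Request:
jog_arm:
  steps:
    - {"fingers":45}
    - {"fingers":45}
    - {"fingers":45}
    - {"fingers":45}
    - {"fingers":45}
    - {"fingers":45}

```text
$.steps[0]: bad value
```

```bash
python3 - <<'E'
from h import *
save("side","s14",(310,310,390,390),9)
s=read_state(); print(s["time_s"],s["position"],s["force"],s["opening"])
E
```

```text
10.85 [ 0.60702607 -0.26111325  0.00816219] [-0.09482949  0.01970531  0.13305873] 0.7086488008257548
```

View pics/s14.png

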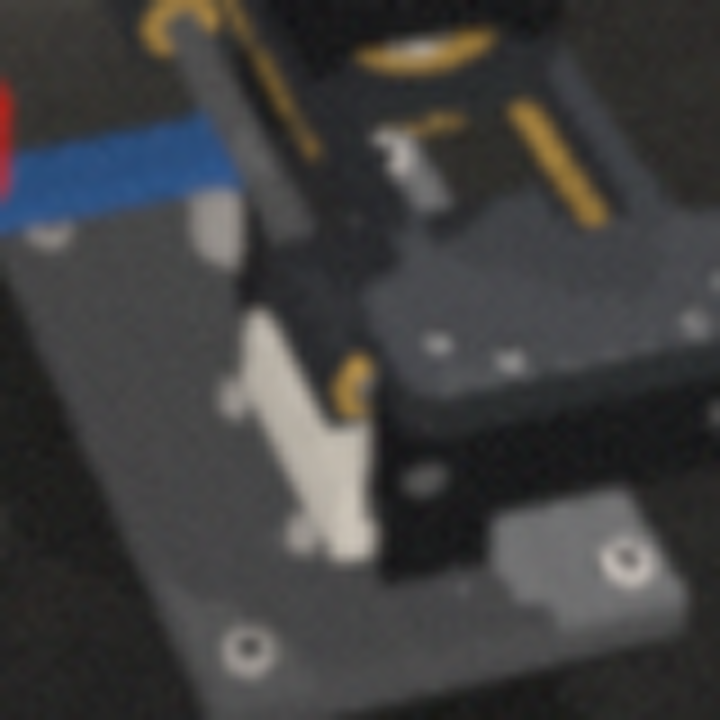

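Request:
jog_arm:
  steps:
    - {"delta_pos":[0,0,0],"turn":0,"fingers":45}
    - {"delta_pos":[0,0,0],"turn":0,"fingers":45}
    - {"delta_pos":[0,0,0],"turn":0,"fingers":45}
    - {"delta_pos":[0,0,0],"turn":0,"fingers":45}
    - {"delta_pos":[0,0,0],"turn":0,"fingers":45}
    - {"delta_pos":[0,0,0],"turn":0,"fingers":45}

```text
time_s: 11.35
position: [0.6066, -0.26, 0.0083]
tcp_rot: [[0.263, -0.001, 0.965], [-0.965, 0.002, 0.263], [-0.002, -1.0, -0.001]]
force: [-0.8, 3.9, 2.7]
opening: 0.572
```

```bash
python3 - <<'E'
from h import *
save("side","s15",(310,310,390,390),9)
s=read_state(); print(s["time_s"],s["position"],s["force"],s["opening"])
E
```

```text
11.4 [ 0.60660881 -0.26001898  0.00833659] [-2.11601212  4.15844874  3.00026979] 0.5691493278063239
```

View pics/s15.png

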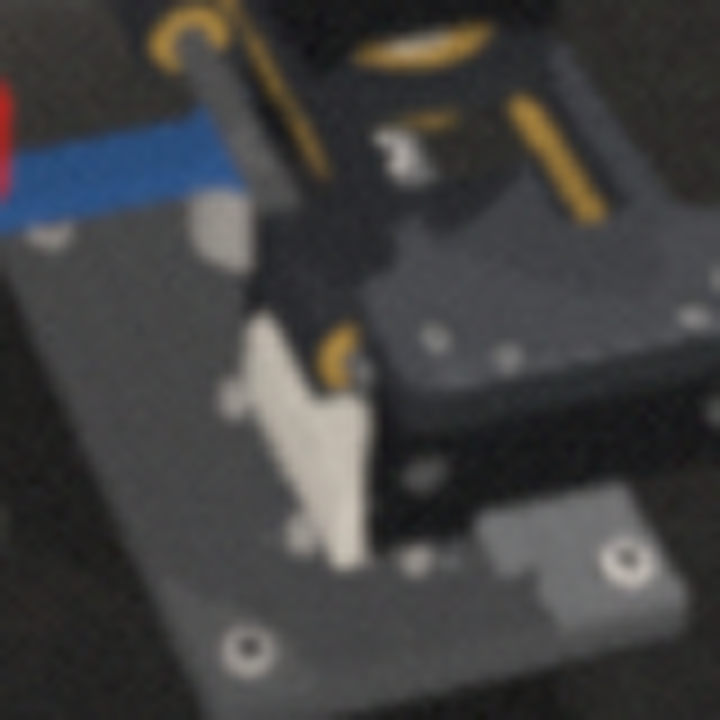

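Request:
jog_arm:
  steps:
    - {"delta_pos":[0,0,10],"turn":0,"fingers":45}
    - {"delta_pos":[0,0,30],"turn":0,"fingers":45}
    - {"delta_pos":[0,0,50],"turn":0,"fingers":45}
    - {"delta_pos":[-15,-12,50],"turn":0,"fingers":45}
    - {"delta_pos":[-35,-28,50],"turn":0,"fingers":45}
    - {"delta_pos":[-52.7,-42.4,50],"turn":0,"fingers":45}
    - {"delta_pos":[-52.7,-42.4,35],"turn":0,"fingers":45}
    - {"delta_pos":[-52.7,-42.4,20],"turn":0,"fingers":45}
    - {"delta_pos":[-52.7,-42.4,20],"turn":0,"fingers":45}

```text
time_s: 12.15
position: [0.5527, -0.3042, 0.0266]
tcp_rot: [[0.262, -0.003, 0.965], [-0.965, 0.001, 0.262], [-0.001, -1.0, -0.002]]
force: [-1.0, -0.6, -0.6]
opening: 0.569
```

```bash
python3 - <<'E'
from h import *
save("side","s16",(290,300,390,390),8)
s=read_state(); print(s["time_s"],s["position"],s["force"],s["opening"])
E
```

```text
12.2 [ 0.55345326 -0.30414313  0.0275032 ] [-0.42439577  0.64495168 -1.22908728] 0.5733515243385446
```

View pics/s16.png

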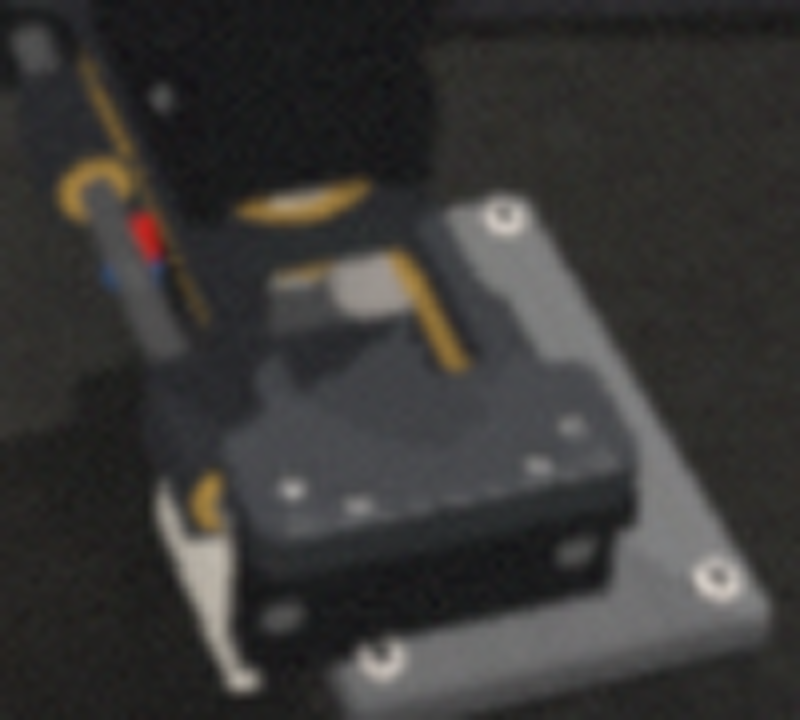

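Request:
jog_arm:
  steps:
    - {"delta_pos":[0,0,-8],"turn":0,"fingers":45}
    - {"delta_pos":[0,0,-15],"turn":0,"fingers":45}
    - {"delta_pos":[0,0,-19],"turn":0,"fingers":45}
    - {"delta_pos":[0,0,-21],"turn":0,"fingers":45}
    - {"delta_pos":[0,0,-21],"turn":0,"fingers":45}

```text
time_s: 12.62
position: [0.5545, -0.3035, 0.0082]
tcp_rot: [[0.264, -0.0, 0.965], [-0.965, -0.0, 0.264], [0.0, -1.0, -0.0]]
force: [-1.9, 0.5, 3.7]
opening: 0.567
```

```bash
python3 - <<'E'
from h import *
save("side","s17",(290,300,390,390),8)
s=read_state(); print(s["time_s"],s["position"],s["force"],s["moment"],s["opening"])
E
```

```text
12.6667 [ 0.55450033 -0.30346357  0.00822016] [ 0.19929123 -0.28972427  4.13632117] [0.21008841 0.26781918 0.02205884] 0.5685953710462007
```

View pics/s17.png

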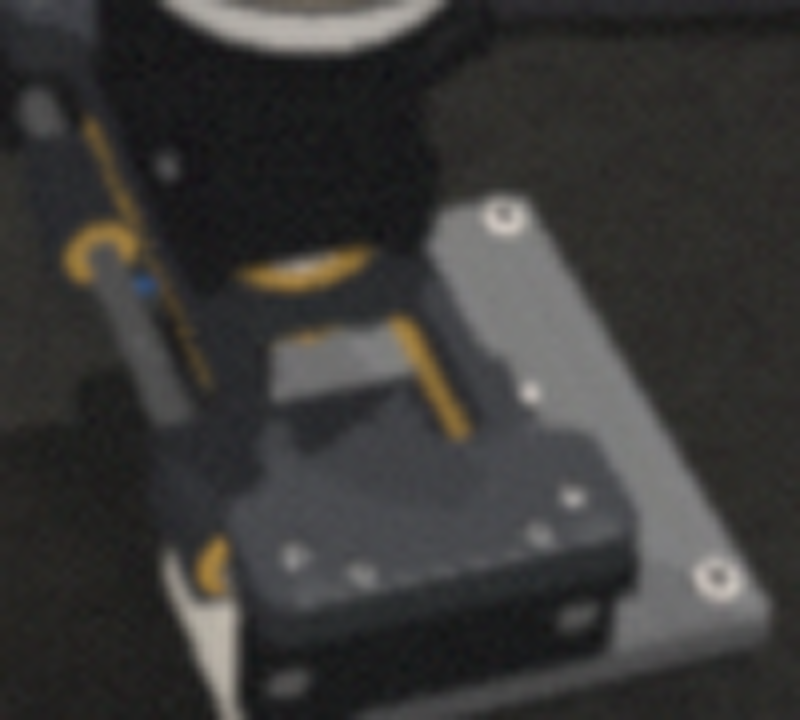

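Request:
jog_arm:
  steps:
    - {"delta_pos":[-1.1,-0.3,-0.8],"turn":0,"fingers":45}
    - {"delta_pos":[-2.2,-0.6,-1.8],"turn":0,"fingers":45}
    - {"delta_pos":[-3.2,-0.9,-3],"turn":0,"fingers":45}
    - {"delta_pos":[-3.2,-0.9,-3],"turn":0,"fingers":45}
    - {"delta_pos":[-3.2,-0.9,-3],"turn":0,"fingers":45}

```text
time_s: 13.08
position: [0.5535, -0.3038, 0.0069]
tcp_rot: [[0.263, 0.005, 0.965], [-0.965, -0.001, 0.263], [0.002, -1.0, 0.004]]
force: [1.2, 4.6, 11.6]
opening: 0.566
```

```bash
python3 - <<'E'
from h import *
save("side","s18",(290,320,360,390),9)
s=read_state(); print(s["time_s"],s["position"],s["force"],s["moment"],s["opening"])
E
```

```text
13.1333 [ 0.55347957 -0.30384219  0.00691645] [ 1.17022135  3.82545908 11.70964366] [ 0.94602933 -0.34199929  0.03293526] 0.5674764236827458
```

View pics/s18.png

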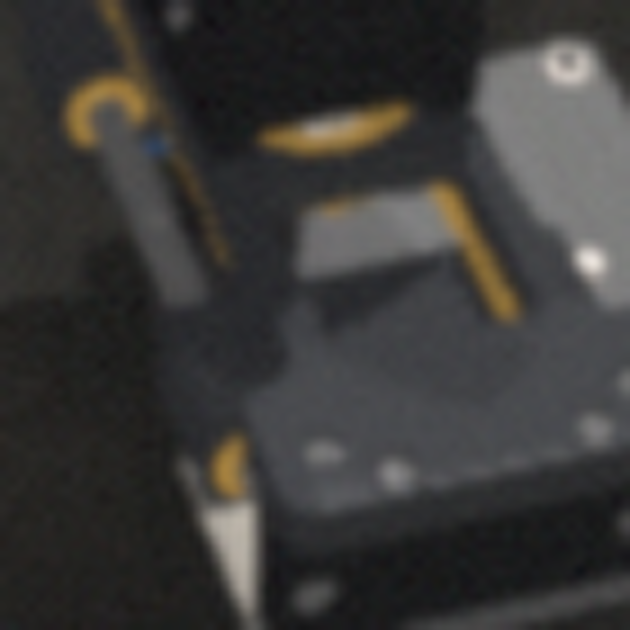

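Request:
jog_arm:
  steps:
    - {"delta_pos":[0,0,-1],"turn":0,"fingers":45}
    - {"delta_pos":[0,0,-2],"turn":0,"fingers":45}
    - {"delta_pos":[0,0,-3],"turn":0,"fingers":45}
    - {"delta_pos":[0,0,-3],"turn":0,"fingers":45}
    - {"delta_pos":[0,0,-3],"turn":0,"fingers":45}

```text
time_s: 13.55
position: [0.5523, -0.3042, 0.0044]
tcp_rot: [[0.264, 0.002, 0.965], [-0.965, -0.001, 0.264], [0.002, -1.0, 0.002]]
force: [-1.8, 4.2, 16.0]
opening: 0.571
```

```bash
python3 - <<'E'
from h import *
save("side","s19",(290,320,360,390),9)
s=read_state(); print(s["time_s"],s["position"],s["force"],s["moment"],s["opening"])
E
```

```text
13.6 [ 0.55226306 -0.30421019  0.0043887 ] [-3.38766612  3.30641074 15.60119902] [0.71278056 0.23360502 0.10727197] 0.5682009329326787
```

View pics/s19.png

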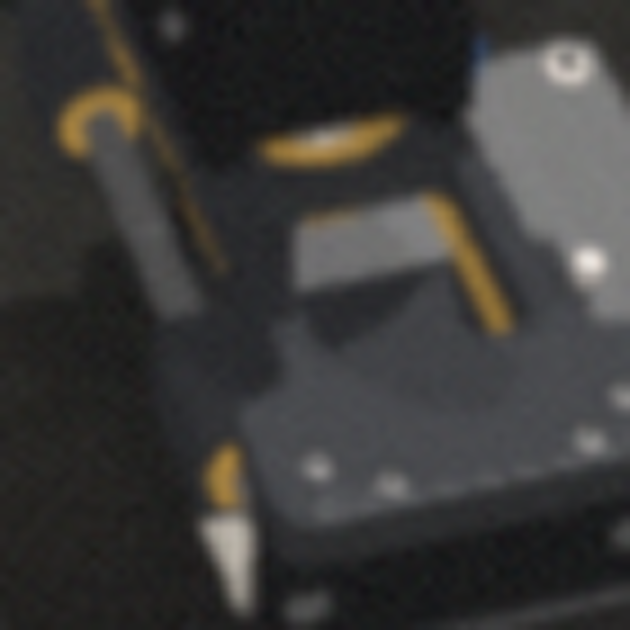

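Request:
jog_arm:
  steps:
    - {"delta_pos":[-1,-0.3,-1],"turn":0,"fingers":45}
    - {"delta_pos":[-2,-0.6,-2],"turn":0,"fingers":45}
    - {"delta_pos":[-3,-0.8,-3],"turn":0,"fingers":45}
    - {"delta_pos":[-3.9,-1.1,-4],"turn":0,"fingers":45}
    - {"delta_pos":[-3.9,-1.1,-4],"turn":0,"fingers":45}
    - {"delta_pos":[-3.9,-1.1,-4],"turn":0,"fingers":45}

```text
time_s: 14.1
position: [0.5497, -0.3053, 0.0002]
tcp_rot: [[0.263, 0.005, 0.965], [-0.965, -0.001, 0.263], [0.003, -1.0, 0.004]]
force: [0.5, 4.2, 13.6]
opening: 0.569
```

```bash
python3 - <<'E'
from h import *
save("side","s20",(290,320,360,390),9)
s=read_state(); print(s["time_s"],s["position"],s["force"],s["moment"],s["opening"])
E
```

```text
14.15 [ 5.49676419e-01 -3.05269759e-01  1.54419678e-04] [ 0.24018674  4.17163151 12.27837843] [ 0.79938781 -0.33219194  0.06413587] 0.5718043473085864
```

View pics/s20.png

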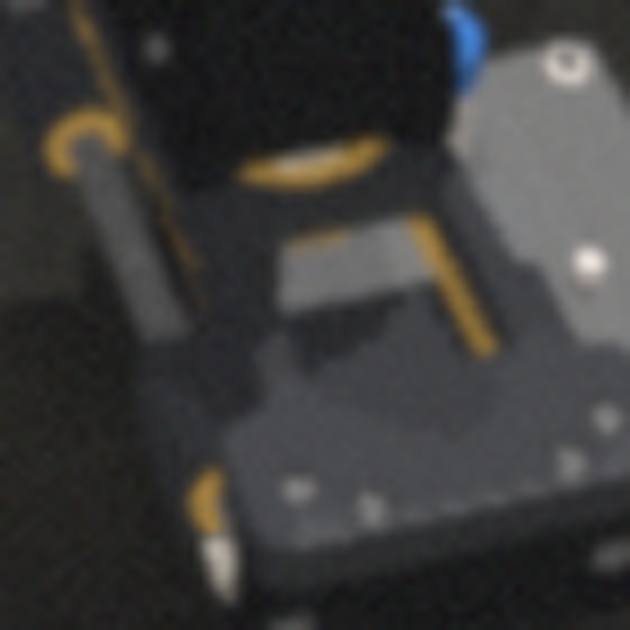

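Request:
jog_arm:
  steps:
    - {"delta_pos":[-1,-0.3,-0.7],"turn":0,"fingers":45}
    - {"delta_pos":[-1.5,-0.4,-1.4],"turn":0,"fingers":45}
    - {"delta_pos":[-1.5,-0.4,-2],"turn":0,"fingers":45}
    - {"delta_pos":[-1.5,-0.4,-2],"turn":0,"fingers":45}

```text
time_s: 14.48
position: [0.5483, -0.3061, -0.0018]
tcp_rot: [[0.263, 0.005, 0.965], [-0.965, -0.002, 0.263], [0.003, -1.0, 0.004]]
force: [0.9, 3.5, 12.5]
opening: 0.571
```

```bash
python3 - <<'E'
from h import *
save("side","s21",(290,320,360,390),9)
s=read_state(); print(s["time_s"],s["position"],s["force"],s["moment"],s["opening"])
d=s["position"]-np.array([.6066,-.26,.0083]); print("fx",d[0]*.9646+d[1]*.2639,"fy",-d[0]*.2639+d[1]*.9646,"dz",d[2])
E
```

```text
14.5333 [ 0.54833899 -0.30615846 -0.0017622 ] [ 1.20248715  3.81203356 13.75055692] [ 0.70302403 -0.31472303  0.00768542] 0.5673982119040335
fx -0.06837978793203611 fy -0.02914937137720309 dz -0.01006219544758953
```

View pics/s21.png

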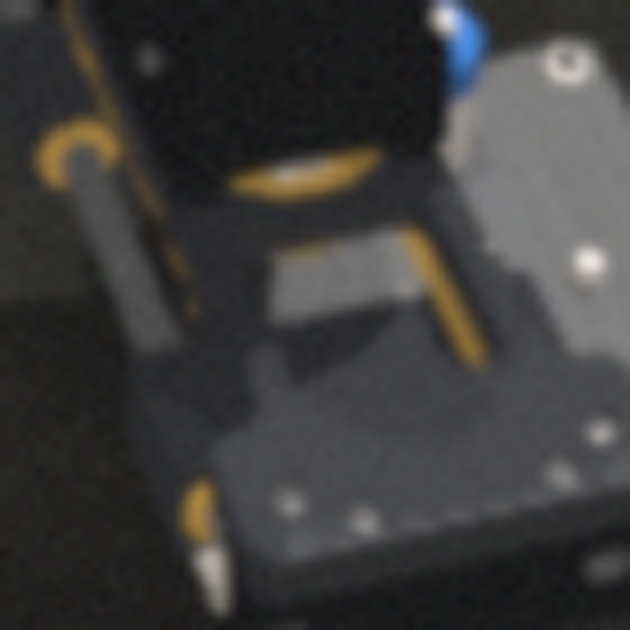

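Request:
jog_arm:
  steps:
    - {"delta_pos":[-1,0,10],"turn":0,"fingers":45}
    - {"delta_pos":[-3,0,40],"turn":0,"fingers":45}
    - {"delta_pos":[-3,0,80],"turn":0,"fingers":45}
    - {"delta_pos":[-3,0,120],"turn":0,"fingers":45}
    - {"delta_pos":[-3,0,150],"turn":-7,"fingers":45}
    - {"delta_pos":[-3,0,150],"turn":-14,"fingers":45}
    - {"delta_pos":[-3,0,150],"turn":-15.5,"fingers":45}

```text
time_s: 15.12
position: [0.5442, -0.3071, 0.1487]
tcp_rot: [[-0.008, 0.005, 1.0], [-1.0, -0.005, -0.008], [0.004, -1.0, 0.005]]
force: [-0.8, 0.1, -1.8]
opening: 0.571
```

```bash
python3 - <<'E'
from h import *
s=read_state(); print(s["time_s"],s["position"],s["force"],s["opening"])
save("side","s22f"); save("side","s22",(280,270,380,345),8)
E
```

```text
15.1167 [ 0.54420927 -0.30709778  0.14874316] [-0.77510166  0.09184766 -1.81146754] 0.5710911761386142
```

View pics/s22.png

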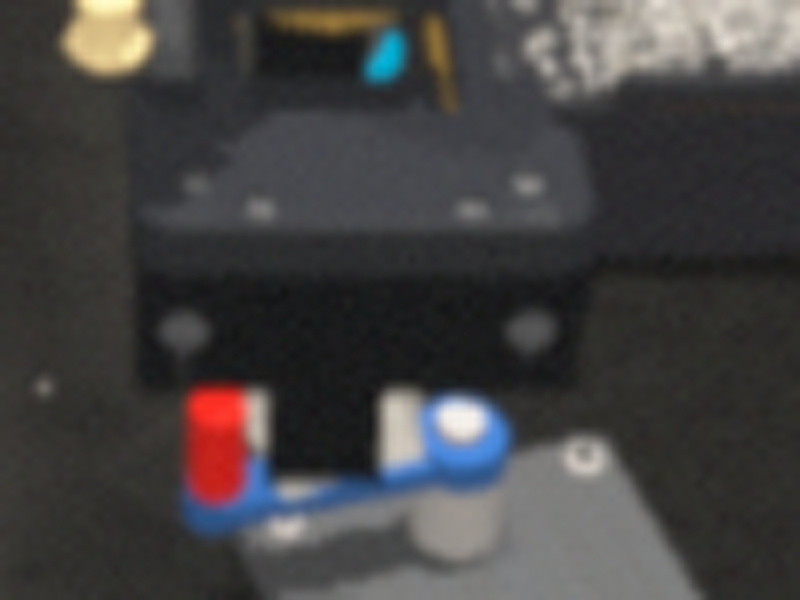

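View pics/s22f.png

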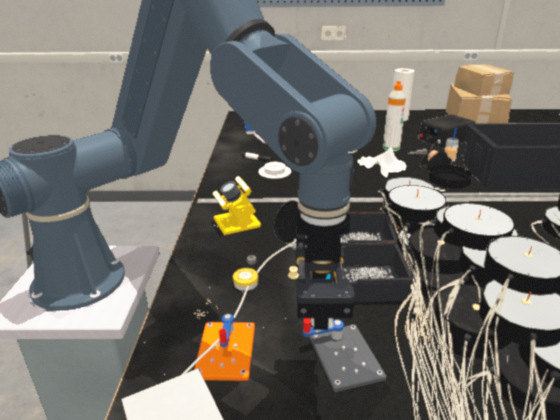

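Request:
jog_arm:
  steps:
    - {"delta_pos":[0,0,40],"turn":0,"fingers":45}
    - {"delta_pos":[0,10,80],"turn":0,"fingers":45}
    - {"delta_pos":[0,30,110],"turn":0,"fingers":45}
    - {"delta_pos":[0,60,110],"turn":0,"fingers":45}
    - {"delta_pos":[0,80,110],"turn":0,"fingers":45}
    - {"delta_pos":[0,80,110],"turn":0,"fingers":45}
    - {"delta_pos":[0,80,110],"turn":0,"fingers":45}

```text
time_s: 15.8
position: [0.5423, -0.2247, 0.2549]
tcp_rot: [[-0.001, -0.001, 1.0], [-1.0, 0.0, -0.001], [-0.0, -1.0, -0.001]]
force: [0.6, -0.4, -1.0]
opening: 0.575
```

```bash
python3 - <<'E'
from h import *
s=read_state(); print(s["time_s"],s["position"],s["force"],s["opening"])
P=s["position"]; u=proj("side",P+[0,0,.02])[0]; print(u)
x,y=int(u[0]),int(u[1])
save("side","s23",(x-40,y-35,x+40,y+35),10)
E
```

```text
15.8 [ 0.54226544 -0.22465724  0.25490229] [ 0.61655852 -0.41794402 -1.03961584] 0.5746827036101324
[316.2964783  228.54970745]
```

View pics/s23.png

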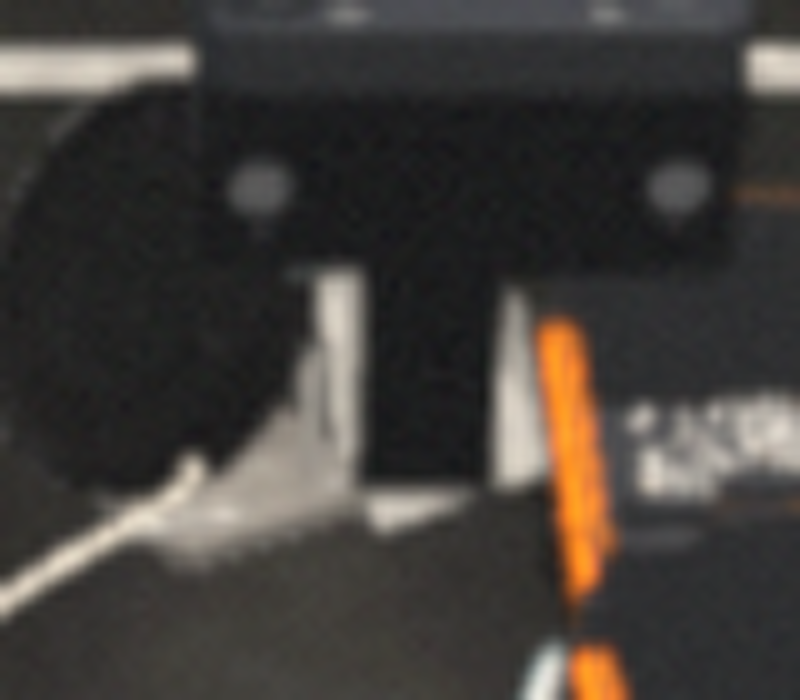

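```bash
cat >> h.py <<'E'
def onplane(n,uv,c,nn):
    o,d=ray(n,uv); return o+d*(((c-o)@nn)/(d@nn))[:,None]
def wire(R,o):
    """R block axes cols, o underside centre"""
    return np.array([o+R@np.array([sx*.015,sy*.025,z]) for z in(0,.02) for sx,sy in((-1,-1),(1,-1),(1,1),(-1,1))])
def drawwire(im,n,W,x0,y0,s,col=(255,0,255)):
    q=((proj(n,W)-[x0,y0])*s).astype(int)
    for a,b in((0,1),(1,2),(2,3),(3,0),(4,5),(5,6),(6,7),(7,4),(0,4),(1,5),(2,6),(3,7)):
        cv2.line(im,tuple(map(int,q[a])),tuple(map(int,q[b])),col,1)
def blockpose(th,jaw,cl,TCP,u,v):
    # tilt th rad: block z leans to -x' where jaw axis = -y' ; u along x', v up: pivot->underside centre offset
    y=-jaw; x=np.array([y[1],-y[0],0.]); z=np.array([0,0,1.])
    bx=np.cos(th)*x+np.sin(th)*z; bz=-np.sin(th)*x+np.cos(th)*z
    return np.c_[bx,y,bz], TCP+u*x+v*z
E
python3 - <<'E'
from h import *
s=read_state(); p=s["position"]; R=s["tcp_rot"]; j=R[:,0]; j=j/np.linalg.norm(j)
c=p+j*.025
P=onplane("side",np.array([(378,535),(548,478)])/10+[276,193],c,j); d=P[1]-P[0]; print(P.round(4),np.linalg.norm(d)*1000,np.degrees(np.arctan2(d[2],d[0])))
m=P.mean(0)-p; print("underside centre rel TCP (near face)",m*1000)
im=cv2.imread('pics/s23.png')
for th,col in((20,(0,255,0)),(25,(255,0,255)),(30,(0,255,255))):
    t=np.radians(th); bR,o=blockpose(t,j,0,p,0,0)
    # anchor bottom-left near corner at P[0]
    o=P[0]-bR@np.array([-.015,-.025,0])
    drawwire(im,"side",wire(bR,o),276,193,10,col); print(th,(o-p)*1000)
cv2.imwrite('pics/w23.png',im)
E
```

```text
[[ 0.5372 -0.2507  0.2569]
 [ 0.5639 -0.2508  0.2676]] 28.839720958717933 21.774704393947317
underside centre rel TCP (near face) [  8.03424329 -25.01995175   7.45292229]
20 [ 8.80508165 -0.02298634  7.22906302]
25 [ 8.30431092 -0.02165509  8.43803479]
30 [ 7.70007732 -0.0200488   9.59876087]
```

View pics/w23.png

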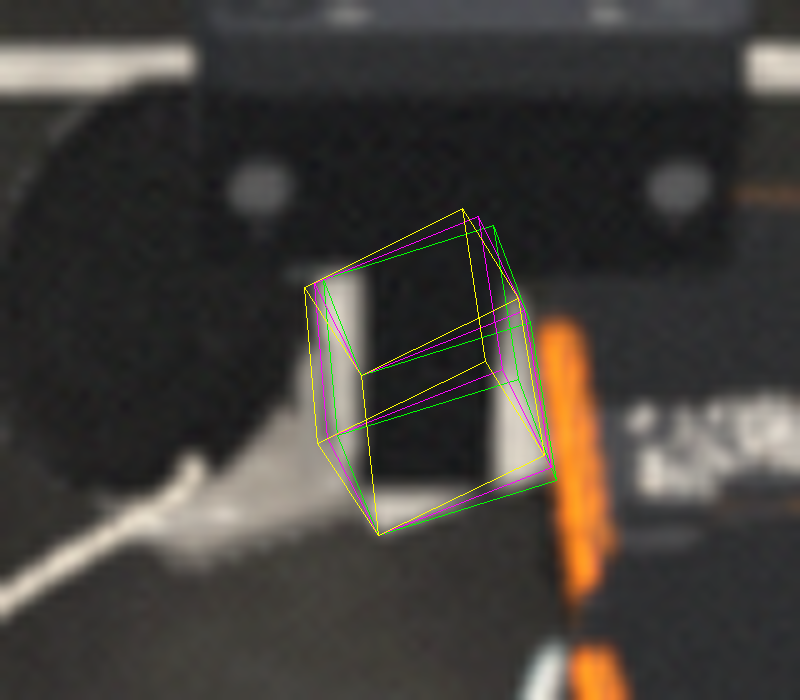

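```bash
python3 - <<'E'
from h import *
ims=np.mean([capture("side").astype(float) for _ in range(3)],0)
c=ims[215:252,302:338]; c=cv2.resize(c,None,fx=18,fy=18,interpolation=cv2.INTER_CUBIC).clip(0,255)
c=np.clip(c*1.4,0,255).astype(np.uint8)[:,:,::-1].copy()
s=read_state(); p=s["position"]; j=s["tcp_rot"][:,0]; print(p)
for th,col in((20,(0,255,0)),(25,(255,0,255)),(30,(0,255,255))):
    bR,o=blockpose(np.radians(th),j,0,p,.0082,.0083)
    drawwire(c,"side",wire(bR,o),301.5,214.5,18,col)
cv2.imwrite('pics/w24.png',c)
E
```

```text
[ 0.54262537 -0.2268338   0.25461001]
```

View pics/w24.png

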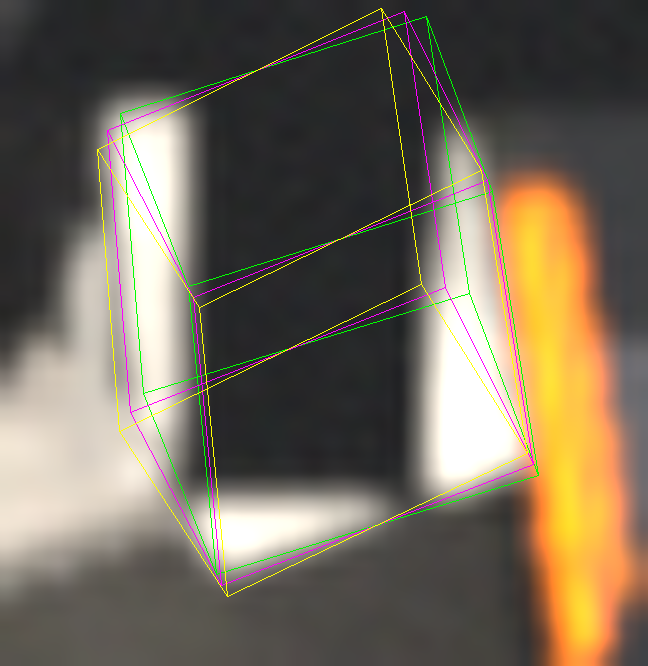

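```bash
python3 - <<'E'
from h import *
g=np.mean([capture("side").astype(float).mean(2) for _ in range(3)],0)
pts=[]
for x in list(range(313,323))+list(range(325,332)):
    col=g[236:252,x]; k=int(col.argmax()); 
    for i in range(k,15):
        lv=(col[k]+60)/2
        if col[i]>=lv>col[i+1]:
            y=236+i+(col[i]-lv)/(col[i]-col[i+1]); pts.append((x,y)); print(x,round(y,2),col.round(0).astype(int).tolist()); break
s=read_state(); p=s["position"]; j=s["tcp_rot"][:,0]
P=onplane("side",np.array(pts),p+j*.025,j)
for sel in(slice(None),):
    print(np.degrees(np.arctan(np.polyfit(P[sel,0],P[sel,2],1)[0])),P.round(4).tolist())
E
```

```text
313 245.89 [37, 36, 34, 32, 33, 40, 86, 144, 170, 150, 111, 73, 62, 61, 62, 60]
314 246.3 [29, 27, 28, 30, 28, 40, 92, 158, 191, 183, 142, 86, 60, 59, 59, 58]
315 246.16 [30, 28, 30, 29, 28, 38, 91, 158, 193, 185, 136, 78, 57, 56, 57, 58]
316 245.79 [28, 26, 29, 28, 28, 41, 92, 158, 189, 174, 111, 64, 55, 54, 56, 57]
317 245.52 [27, 29, 28, 24, 30, 39, 92, 157, 181, 153, 90, 59, 54, 53, 55, 58]
318 245.26 [29, 29, 28, 29, 29, 37, 91, 157, 176, 133, 76, 54, 54, 54, 53, 56]
319 244.96 [28, 29, 28, 29, 28, 42, 91, 153, 165, 110, 62, 53, 53, 53, 53, 53]
320 244.78 [28, 29, 30, 28, 30, 40, 89, 144, 142, 90, 57, 55, 52, 51, 50, 51]
321 244.49 [30, 30, 29, 28, 29, 40, 88, 134, 118, 74, 55, 53, 54, 51, 48, 50]
322 244.09 [31, 28, 28, 27, 31, 38, 81, 119, 92, 60, 53, 54, 51, 49, 50, 52]
325 241.98 [100, 102, 103, 103, 104, 101, 82, 61, 53, 51, 49, 49, 50, 52, 51, 51]
326 241.96 [179, 183, 184, 184, 181, 167, 120, 69, 51, 51, 49, 48, 49, 50, 51, 48]
327 241.89 [203, 204, 205, 206, 203, 185, 127, 68, 49, 49, 50, 49, 49, 50, 49, 48]
328 241.61 [201, 204, 207, 207, 202, 174, 107, 56, 48, 49, 49, 47, 48, 47, 49, 50]
329 241.22 [181, 191, 199, 201, 189, 145, 79, 45, 44, 47, 46, 47, 46, 44, 47, 48]
330 241.03 [149, 162, 174, 180, 168, 122, 64, 41, 44, 44, 41, 39, 40, 39, 41, 46]
331 241.13 [148, 152, 151, 146, 138, 110, 80, 69, 78, 69, 55, 48, 44, 41, 40, 41]
21.684493814867157 [[0.5358, -0.2517, 0.2587], [0.5374, -0.2517, 0.2579], [0.539, -0.2517, 0.2581], [0.5406, -0.2517, 0.2589], [0.5421, -0.2517, 0.2594], [0.5437, -0.2517, 0.2599], [0.5453, -0.2517, 0.2604], [0.5469, -0.2517, 0.2608], [0.5485, -0.2518, 0.2613], [0.55, -0.2518, 0.2621], [0.5547, -0.2518, 0.266], [0.5563, -0.2518, 0.2661], [0.5579, -0.2518, 0.2662], [0.5594, -0.2518, 0.2667], [0.561, -0.2518, 0.2675], [0.5626, -0.2518, 0.2678], [0.5642, -0.2518, 0.2676]]
```

Request:
jog_arm:
  steps:
    - {"delta_pos":[2,-40,0],"turn":7,"fingers":45}
    - {"delta_pos":[3.7,-79.9,0],"turn":14,"fingers":45}
    - {"delta_pos":[3.7,-79.9,-40],"turn":15.5,"fingers":45}
    - {"delta_pos":[3.7,-79.9,-80],"turn":15.5,"fingers":45}
    - {"delta_pos":[3.7,-79.9,-120],"turn":15.5,"fingers":45}
    - {"delta_pos":[3.7,-79.9,-160],"turn":15.5,"fingers":45}
    - {"delta_pos":[3.7,-79.9,-200],"turn":15.5,"fingers":45}
    - {"delta_pos":[3.7,-79.9,-230],"turn":15.5,"fingers":45}
    - {"delta_pos":[3.7,-79.9,-244],"turn":15.5,"fingers":45}
    - {"delta_pos":[3.7,-79.9,-244],"turn":15.5,"fingers":45}
    - {"delta_pos":[3.7,-79.9,-244],"turn":15.5,"fingers":45}

```text
time_s: 17.07
position: [0.5461, -0.306, 0.0103]
tcp_rot: [[0.263, -0.001, 0.965], [-0.965, 0.001, 0.263], [-0.001, -1.0, -0.001]]
force: [1.0, 0.1, 0.2]
opening: 0.571
```

```bash
cat >> h.py <<'E'
def fx():
    s=read_state(); d=s["position"]-np.array([.6066,-.26,0]); print(s["time_s"],"fx",round((d[0]*.9646+d[1]*.2639)*1000,2),"fy",round((-d[0]*.2639+d[1]*.9646)*1000,2),"z",round(d[2]*1000,2),s["position"],"F",s["force"].round(1),s["moment"].round(2),s["opening"])
E
python3 -c "
from h import *
fx()"
```

```text
17.0667 fx -70.54 fy -28.41 z 10.28 [ 0.54605776 -0.30601616  0.01027844] F [1.  0.1 0.2] [ 0.02 -0.02  0.  ] 0.5708119647172022
```

Request:
jog_arm:
  steps:
    - {"delta_pos":[0,0,-6],"turn":0,"fingers":45}
    - {"delta_pos":[0,0,-10],"turn":0,"fingers":45}
    - {"delta_pos":[0,0,-12],"turn":0,"fingers":45}
    - {"delta_pos":[0,0,-14],"turn":0,"fingers":45}
    - {"delta_pos":[0,0,-14],"turn":0,"fingers":45}
    - {"delta_pos":[0,0,-14],"turn":0,"fingers":45}

```text
time_s: 17.57
position: [0.5469, -0.3062, -0.002]
tcp_rot: [[0.263, 0.001, 0.965], [-0.965, -0.001, 0.263], [0.001, -1.0, 0.001]]
force: [0.7, 0.2, 2.3]
opening: 0.572
```

```bash
python3 -c "
from h import *
fx()"
```

```text
17.5667 fx -69.76 fy -28.81 z -1.99 [ 0.54692233 -0.30619248 -0.00198844] F [0.7 0.2 2.3] [-0.    0.03 -0.01] 0.5719935092966576
```

Request:
jog_arm:
  steps:
    - {"delta_pos":[-0.4,-0.1,-1],"turn":0,"fingers":45}
    - {"delta_pos":[-0.8,-0.2,-2],"turn":0,"fingers":45}
    - {"delta_pos":[-0.8,-0.2,-3],"turn":0,"fingers":45}
    - {"delta_pos":[-0.8,-0.2,-3],"turn":0,"fingers":45}

```text
time_s: 17.9
position: [0.5471, -0.3062, -0.0024]
tcp_rot: [[0.263, 0.003, 0.965], [-0.965, -0.001, 0.263], [0.002, -1.0, 0.002]]
force: [-1.3, 3.7, 16.3]
opening: 0.574
```

```bash
python3 -c "
from h import *
fx()"
```

```text
17.9 fx -69.61 fy -28.87 z -2.38 [ 0.54707816 -0.30621256 -0.00238387] F [-1.3  3.7 16.3] [ 0.62  0.32 -0.01] 0.5740161157149963
```

Request:
jog_arm:
  steps:
    - {"delta_pos":[-0.5,-0.1,-1],"turn":0,"fingers":45}
    - {"delta_pos":[-0.8,-0.2,-2],"turn":0,"fingers":45}
    - {"delta_pos":[-0.8,-0.2,-3],"turn":0,"fingers":45}
    - {"delta_pos":[-0.8,-0.2,-3],"turn":0,"fingers":45}

```text
time_s: 18.23
position: [0.5476, -0.3062, -0.0032]
tcp_rot: [[0.263, 0.006, 0.965], [-0.965, -0.002, 0.263], [0.003, -1.0, 0.005]]
force: [-1.3, 6.3, 26.7]
opening: 0.574
```

```bash
python3 -c "
from h import *
fx()"
```

```text
18.2333 fx -69.13 fy -28.95 z -3.21 [ 0.54756025 -0.30616448 -0.00321173] F [-1.3  6.3 26.7] [ 1.15  0.32 -0.01] 0.5737804121257774
```

Request:
jog_arm:
  steps:
    - {"delta_pos":[0,0,10],"turn":0,"fingers":45}
    - {"delta_pos":[0,0,50],"turn":0,"fingers":45}
    - {"delta_pos":[0,0,90],"turn":0,"fingers":45}
    - {"delta_pos":[0,0,130],"turn":0,"fingers":45}
    - {"delta_pos":[0,0,170],"turn":0,"fingers":45}
    - {"delta_pos":[0,10,210],"turn":0,"fingers":45}
    - {"delta_pos":[0,40,250],"turn":-5,"fingers":45}
    - {"delta_pos":[0,79,264],"turn":-12,"fingers":45}
    - {"delta_pos":[0,79,264],"turn":-15.3,"fingers":45}
    - {"delta_pos":[0,79,264],"turn":-15.3,"fingers":45}
    - {"delta_pos":[0,79,264],"turn":-15.3,"fingers":45}

```text
time_s: 19.15
position: [0.5446, -0.2269, 0.2554]
tcp_rot: [[0.002, -0.0, 1.0], [-1.0, -0.001, 0.002], [0.001, -1.0, -0.0]]
force: [-0.1, -0.3, -0.7]
opening: 0.568
```

```bash
cat > meas.py <<'E'
from h import *
import sys
name=sys.argv[1]
F=[capture("side").astype(float) for _ in range(3)]
im=np.mean(F,0)
s=read_state(); p=s["position"]; j=s["tcp_rot"][:,0]; print(s["time_s"],p,s["tcp_rot"].round(3).tolist(),s["opening"])
u=proj("side",p+[0,0,.02]+j*.02)[0].round().astype(int); x0,y0=u[0]-20,u[1]-20
c=im[y0:y0+40,x0:x0+40]; c=cv2.resize(c,None,fx=15,fy=15,interpolation=cv2.INTER_CUBIC)
c=np.clip(c*1.4,0,255).astype(np.uint8)[:,:,::-1].copy(); cv2.imwrite('pics/%s.png'%name,c)
for th,col in((20,(0,255,0)),(25.2,(255,0,255)),(30,(0,255,255))):
    bR,o=blockpose(np.radians(th),j,0,p,float(sys.argv[2])/1000,float(sys.argv[3])/1000)
    drawwire(c,"side",wire(bR,o),x0-.5,y0-.5,15,col)
cv2.imwrite('pics/%sw.png'%name,c); print(x0,y0)
g=im.mean(2)
for y in range(y0+8,y0+38): print(y,g[y,x0+4:x0+38].round(0).astype(int).tolist())
E
python3 meas.py s25 8.8 8.6
```

```text
19.3 [ 0.54422709 -0.2280223   0.2538581 ] [[-0.001, -0.002, 1.0], [-1.0, 0.001, -0.001], [-0.001, -1.0, -0.002]] 0.5697887826289273
298 217
225 [29, 33, 34, 35, 38, 48, 71, 137, 195, 194, 174, 114, 53, 30, 30, 26, 28, 30, 28, 28, 31, 27, 27, 28, 31, 71, 117, 118, 106, 104, 97, 75, 54, 47]
226 [30, 32, 33, 37, 45, 51, 69, 133, 193, 195, 173, 111, 50, 30, 29, 30, 28, 29, 28, 26, 30, 30, 29, 29, 33, 75, 127, 139, 140, 137, 130, 102, 67, 49]
227 [31, 32, 37, 48, 65, 78, 73, 122, 182, 191, 173, 111, 49, 30, 31, 28, 27, 28, 28, 29, 28, 29, 29, 28, 35, 79, 135, 152, 156, 149, 137, 115, 78, 53]
228 [30, 33, 36, 53, 93, 115, 88, 111, 174, 189, 173, 110, 49, 30, 28, 28, 30, 28, 27, 27, 27, 27, 29, 30, 39, 87, 143, 160, 163, 155, 140, 123, 86, 53]
229 [32, 32, 33, 64, 116, 132, 92, 104, 168, 188, 173, 108, 47, 29, 30, 28, 29, 27, 29, 28, 26, 29, 28, 28, 42, 96, 152, 164, 167, 159, 145, 136, 98, 55]
230 [32, 31, 36, 76, 131, 139, 93, 100, 163, 186, 172, 107, 44, 29, 26, 26, 27, 28, 28, 29, 28, 28, 27, 30, 46, 104, 160, 170, 173, 161, 147, 140, 102, 56]
231 [30, 32, 44, 81, 133, 140, 94, 96, 157
[... 2941 characters left out ...]
62, 62, 62, 63, 64, 64, 63, 61, 59, 62, 60, 60, 57, 55, 56, 55, 53, 51, 49, 48, 49, 48, 49, 49, 48, 48, 47, 42, 40, 66, 121, 145, 122]
251 [57, 60, 61, 62, 62, 64, 63, 64, 62, 60, 60, 60, 58, 56, 56, 55, 55, 53, 52, 51, 51, 51, 49, 50, 48, 47, 48, 47, 45, 40, 67, 109, 124, 91]
252 [57, 59, 59, 61, 62, 63, 63, 63, 61, 60, 60, 59, 58, 57, 57, 56, 54, 53, 51, 51, 52, 54, 52, 49, 51, 49, 48, 49, 48, 44, 60, 88, 86, 66]
253 [61, 60, 60, 61, 63, 63, 63, 63, 60, 58, 58, 60, 58, 58, 55, 55, 54, 54, 52, 54, 54, 53, 53, 53, 50, 48, 48, 47, 47, 47, 49, 67, 67, 58]
254 [61, 61, 61, 62, 64, 64, 63, 63, 61, 59, 58, 60, 58, 58, 57, 57, 54, 54, 53, 54, 52, 52, 53, 52, 51, 51, 49, 48, 49, 47, 44, 53, 53, 50]
```

View pics/s25w.png

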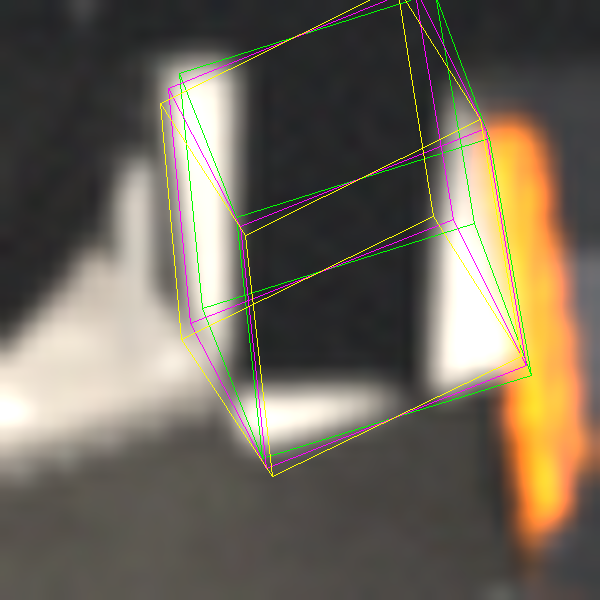

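View pics/s25.png

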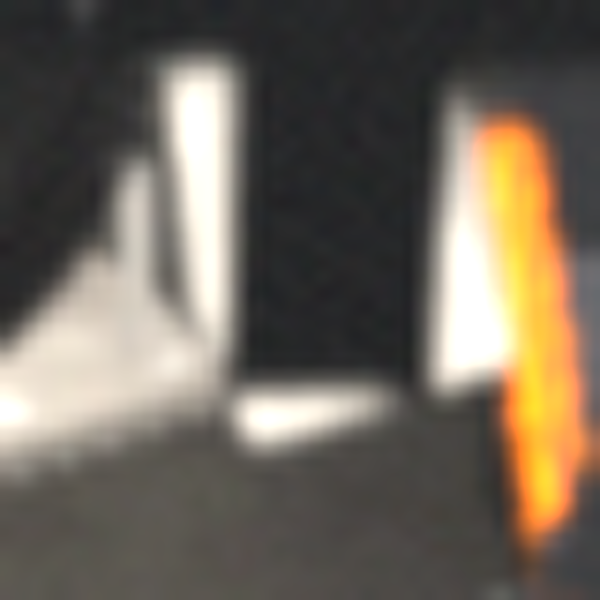

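Request:
jog_arm:
  steps:
    - {"delta_pos":[3,-40,0],"turn":7,"fingers":45}
    - {"delta_pos":[5.9,-77.5,0],"turn":14,"fingers":45}
    - {"delta_pos":[5.9,-77.5,-40],"turn":15.3,"fingers":45}
    - {"delta_pos":[5.9,-77.5,-80],"turn":15.3,"fingers":45}
    - {"delta_pos":[5.9,-77.5,-120],"turn":15.3,"fingers":45}
    - {"delta_pos":[5.9,-77.5,-160],"turn":15.3,"fingers":45}
    - {"delta_pos":[5.9,-77.5,-200],"turn":15.3,"fingers":45}
    - {"delta_pos":[5.9,-77.5,-230],"turn":15.3,"fingers":45}
    - {"delta_pos":[5.9,-77.5,-248],"turn":15.3,"fingers":45}
    - {"delta_pos":[5.9,-77.5,-248],"turn":15.3,"fingers":45}
    - {"delta_pos":[5.9,-77.5,-248],"turn":15.3,"fingers":45}

```text
time_s: 20.22
position: [0.5494, -0.3049, 0.0051]
tcp_rot: [[0.262, -0.003, 0.965], [-0.965, 0.002, 0.262], [-0.003, -1.0, -0.002]]
force: [0.7, 0.3, -0.6]
opening: 0.571
```

```bash
python3 -c "
from h import *
fx()"
```

```text
20.2167 fx -66.99 fy -28.2 z 5.08 [ 0.54943139 -0.30487769  0.00508041] F [ 0.7  0.3 -0.6] [-0.03 -0.01 -0.  ] 0.5707309734474362
```

Request:
jog_arm:
  steps:
    - {"delta_pos":[0,0,-3],"turn":0,"fingers":45}
    - {"delta_pos":[0,0,-5],"turn":0,"fingers":45}
    - {"delta_pos":[0,0,-7],"turn":0,"fingers":45}
    - {"delta_pos":[0,0,-7],"turn":0,"fingers":45}

```text
time_s: 20.55
position: [0.5512, -0.3051, 0.0012]
tcp_rot: [[0.263, 0.001, 0.965], [-0.965, -0.001, 0.263], [0.001, -1.0, 0.001]]
force: [0.2, 1.0, -0.6]
opening: 0.568
```

```bash
python3 -c "
from h import *
fx()"
```

```text
20.55 fx -65.32 fy -28.91 z 1.25 [ 0.55122466 -0.30512246  0.00124816] F [ 0.2  1.  -0.6] [ 0.05 -0.02  0.04] 0.5678900769216431
```

Request:
jog_arm:
  steps:
    - {"delta_pos":[0,0,-1],"turn":0,"fingers":45}
    - {"delta_pos":[0,0,-2],"turn":0,"fingers":45}
    - {"delta_pos":[0,0,-2],"turn":0,"fingers":45}

```text
time_s: 20.8
position: [0.5513, -0.305, -0.0002]
tcp_rot: [[0.263, 0.001, 0.965], [-0.965, -0.001, 0.263], [0.001, -1.0, 0.001]]
force: [-1.1, 0.5, 5.0]
opening: 0.568
```

```bash
python3 -c "
from h import *
fx()"
```

```text
20.8 fx -65.23 fy -28.86 z -0.17 [ 5.51298311e-01 -3.05046752e-01 -1.66061226e-04] F [-1.1  0.5  5. ] [0.19 0.11 0.01] 0.56785420440576
```

Request:
jog_arm:
  steps:
    - {"delta_pos":[-0.3,-0.1,-1],"turn":0,"fingers":45}
    - {"delta_pos":[-0.6,-0.2,-2],"turn":0,"fingers":45}
    - {"delta_pos":[-1,-0.3,-3],"turn":0,"fingers":45}
    - {"delta_pos":[-1,-0.3,-4],"turn":0,"fingers":45}
    - {"delta_pos":[-1,-0.3,-4],"turn":0,"fingers":45}

```text
time_s: 21.22
position: [0.5508, -0.3053, -0.0023]
tcp_rot: [[0.263, 0.003, 0.965], [-0.965, -0.001, 0.263], [0.002, -1.0, 0.002]]
force: [-3.2, 2.6, 15.8]
opening: 0.572
```

```bash
python3 -c "
from h import *
fx()"
```

```text
21.2167 fx -65.79 fy -28.93 z -2.3 [ 0.55078311 -0.30526522 -0.00230026] F [-3.2  2.6 15.8] [0.63 0.25 0.05] 0.5722870763886277
```

Request:
jog_arm:
  steps:
    - {"delta_pos":[-0.3,-0.1,-0.7],"turn":0,"fingers":45}
    - {"delta_pos":[-0.6,-0.2,-1.5],"turn":0,"fingers":45}
    - {"delta_pos":[-0.6,-0.2,-1.5],"turn":0,"fingers":45}

```text
time_s: 21.47
position: [0.5507, -0.3053, -0.0027]
tcp_rot: [[0.263, 0.004, 0.965], [-0.965, -0.002, 0.263], [0.002, -1.0, 0.003]]
force: [-2.3, 3.6, 20.9]
opening: 0.571
```

```bash
python3 -c "
from h import *
fx()"
```

```text
21.4667 fx -65.9 fy -28.98 z -2.75 [ 0.55068698 -0.30533781 -0.00274971] F [-2.3  3.6 20.9] [0.84 0.28 0.09] 0.5707973858167191
```

Request:
jog_arm:
  steps:
    - {"delta_pos":[0,0,10],"turn":0,"fingers":45}
    - {"delta_pos":[0,0,50],"turn":0,"fingers":45}
    - {"delta_pos":[0,0,90],"turn":0,"fingers":45}
    - {"delta_pos":[0,0,130],"turn":0,"fingers":45}
    - {"delta_pos":[0,0,170],"turn":0,"fingers":45}
    - {"delta_pos":[0,10,210],"turn":0,"fingers":45}
    - {"delta_pos":[-15,40,250],"turn":-5,"fingers":45}
    - {"delta_pos":[-30,79,264],"turn":-12,"fingers":45}
    - {"delta_pos":[-30,79,264],"turn":-15.3,"fingers":45}
    - {"delta_pos":[-30,79,264],"turn":-15.3,"fingers":45}
    - {"delta_pos":[-30,79,264],"turn":-15.3,"fingers":45}
    - {"delta_pos":[-30,79,264],"turn":-15.3,"fingers":45}

```text
time_s: 22.47
position: [0.5193, -0.2268, 0.2564]
tcp_rot: [[0.0, -0.0, 1.0], [-1.0, -0.001, 0.0], [0.001, -1.0, -0.0]]
force: [0.8, -0.1, -0.5]
opening: 0.57
```

```bash
python3 meas.py s26 8.8 8.6 | head -3
```

```text
22.6167 [ 0.51912293 -0.22703594  0.25561336] [[-0.001, -0.001, 1.0], [-1.0, 0.001, -0.001], [-0.001, -1.0, -0.001]] 0.5728779904578075
283 215
223 [34, 37, 37, 35, 35, 39, 83, 158, 198, 177, 103, 41, 30, 30, 29, 29, 31, 31, 28, 27, 27, 29, 29, 43, 100, 163, 176, 151, 92, 53, 48, 47, 47, 47]
```

View pics/s26w.png

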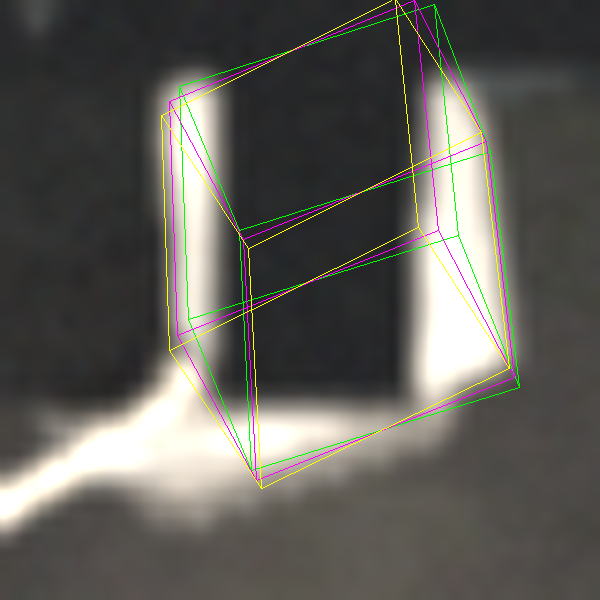

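Request:
jog_arm:
  steps:
    - {"delta_pos":[-12,-25,-30],"turn":0,"fingers":45}
    - {"delta_pos":[-24,-50,-65],"turn":0,"fingers":45}
    - {"delta_pos":[-34,-73,-95],"turn":0,"fingers":45}
    - {"delta_pos":[-34,-73,-105],"turn":0,"fingers":45}
    - {"delta_pos":[-34,-73,-105],"turn":0,"fingers":45}
    - {"delta_pos":[-34,-73,-105],"turn":0,"fingers":45}

```text
time_s: 23.12
position: [0.4849, -0.2993, 0.1507]
tcp_rot: [[-0.002, -0.002, 1.0], [-1.0, 0.002, -0.002], [-0.002, -1.0, -0.002]]
force: [0.1, -0.4, -0.7]
opening: 0.567
```

```bash
python3 meas.py s27 8.8 8.6 | cut -c1-200
```

```text
23.2667 [ 0.48643744 -0.29933133  0.15313803] [[0.0, 0.002, 1.0], [-1.0, -0.002, 0.0], [0.002, -1.0, 0.002]] 0.5733760739527372
262 296
304 [28, 27, 27, 28, 27, 28, 27, 24, 25, 27, 28, 27, 26, 25, 26, 26, 24, 26, 27, 28, 26, 27, 28, 26, 26, 27, 26, 26, 26, 27, 28, 26, 27, 29]
305 [28, 27, 27, 26, 26, 28, 26, 28, 27, 28, 27, 27, 26, 28, 27, 27, 27, 23, 27, 29, 27, 25, 25, 29, 27, 28, 28, 26, 26, 24, 26, 27, 26, 31]
306 [26, 26, 29, 26, 27, 25, 26, 24, 24, 27, 28, 26, 28, 28, 26, 26, 28, 25, 27, 28, 26, 28, 24, 26, 27, 25, 26, 28, 28, 27, 26, 27, 26, 32]
307 [26, 25, 26, 26, 27, 27, 25, 26, 25, 27, 26, 28, 26, 27, 26, 29, 25, 26, 28, 27, 27, 26, 25, 28, 27, 28, 28, 25, 28, 25, 27, 26, 28, 31]
308 [24, 26, 27, 26, 25, 26, 28, 28, 27, 25, 26, 24, 26, 26, 28, 28, 28, 27, 28, 25, 29, 24, 26, 27, 27, 27, 27, 28, 27, 26, 29, 25, 27, 26]
309 [26, 29, 28, 28, 29, 27, 29, 25, 28, 27, 28, 27, 28, 26, 26, 29, 29, 27, 24, 28, 26, 27, 25, 27, 26, 28, 26, 27, 26, 25, 26, 27, 25, 26]
310 [25, 27, 28, 26, 27, 27, 27, 26, 28, 26, 27, 27, 26, 27, 26, 27, 27, 27, 26, 26, 24, 24, 27, 26, 26, 28, 26, 25, 2
[... 2652 characters left out ...]
[62, 63, 63, 65, 64, 65, 64, 65, 62, 62, 64, 67, 65, 66, 64, 63, 62, 62, 60, 59, 58, 57, 56, 56, 55, 54, 54, 52, 52, 51, 50, 50, 52, 52]
330 [62, 61, 62, 63, 64, 65, 64, 64, 62, 59, 61, 65, 65, 65, 64, 63, 62, 61, 61, 59, 57, 57, 56, 55, 52, 54, 53, 52, 51, 51, 50, 51, 50, 51]
331 [62, 62, 63, 63, 64, 63, 63, 62, 61, 59, 58, 61, 62, 62, 63, 63, 61, 60, 59, 59, 56, 56, 56, 53, 54, 56, 54, 50, 50, 50, 51, 51, 51, 51]
332 [63, 63, 64, 64, 63, 64, 64, 62, 63, 61, 59, 62, 61, 61, 62, 62, 60, 58, 58, 58, 55, 55, 57, 54, 55, 54, 52, 51, 50, 50, 49, 52, 51, 50]
333 [64, 64, 64, 65, 64, 63, 64, 61, 63, 61, 62, 61, 61, 61, 59, 60, 61, 59, 59, 56, 56, 56, 55, 56, 53, 52, 53, 51, 50, 51, 51, 50, 49, 50]
```

View pics/s27w.png

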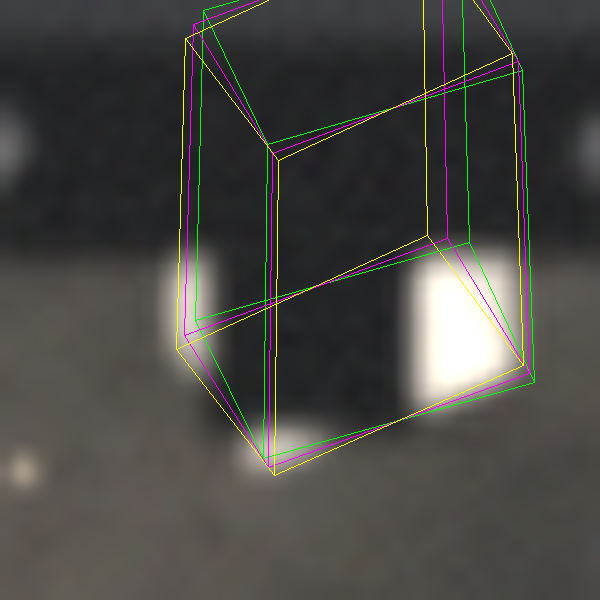

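```bash
python3 - <<'E'
from h import *
s=read_state(); p=s["position"]; j=s["tcp_rot"][:,0]
L=[(281,325.94),(282,325.47),(283,325.07),(284,324.68)];Rr=[(291,322.3),(292,321.95),(293,321.6),(294,321.2)]
P=onplane("side",np.array(L+Rr),p+j*.025,j); print(((P-p)*1000).round(1).tolist())
print(np.degrees(np.arctan(np.polyfit(P[:,0],P[:,2],1)[0])))
# same for the earlier pose (s25): 
E
```

```text
[[-2.3, -25.0, 3.8], [-0.7, -25.0, 4.7], [0.9, -25.0, 5.5], [2.4, -25.0, 6.3], [13.4, -25.0, 11.2], [14.9, -25.0, 11.9], [16.5, -25.0, 12.6], [18.0, -25.0, 13.4]]
24.73842083788535
```

Request:
jog_arm:
  steps:
    - {"delta_pos":[0,0,30],"turn":0,"fingers":45}
    - {"delta_pos":[0,10,65],"turn":0,"fingers":45}
    - {"delta_pos":[3,35,100],"turn":1,"fingers":45}
    - {"delta_pos":[6,65,125],"turn":2,"fingers":45}
    - {"delta_pos":[9,100,140],"turn":3,"fingers":45}
    - {"delta_pos":[12,136,150],"turn":4,"fingers":45}
    - {"delta_pos":[15,172,150],"turn":5,"fingers":45}
    - {"delta_pos":[18,210,150],"turn":6,"fingers":45}
    - {"delta_pos":[21,248,150],"turn":7,"fingers":45}
    - {"delta_pos":[24,286,150],"turn":8,"fingers":45}
    - {"delta_pos":[27,324,150],"turn":8.3,"fingers":45}
    - {"delta_pos":[30,362,150],"turn":8.3,"fingers":45}
    - {"delta_pos":[33,400,150],"turn":8.3,"fingers":45}
    - {"delta_pos":[36,438,150],"turn":8.3,"fingers":45}
    - {"delta_pos":[39,476,150],"turn":8.3,"fingers":45}
    - {"delta_pos":[40,512,150],"turn":8.3,"fingers":45}
    - {"delta_pos":[40,548,150],"turn":8.3,"fingers":45}
    - {"delta_pos":[40,580,150],"turn":8.3,"fingers":45}
    - {"delta_pos":[40,605,150],"turn":8.3,"fingers":45}
    - {"delta_pos":[40,622,150],"turn":8.3,"fingers":45}

```text
time_s: 24.93
position: [0.5242, 0.3269, 0.3036]
tcp_rot: [[0.148, 0.003, 0.989], [-0.989, 0.002, 0.148], [-0.002, -1.0, 0.003]]
force: [-0.6, -0.3, -0.9]
opening: 0.573
```

```bash
python3 - <<'E'
from h import *
s=read_state(); print(s["time_s"],s["position"],s["tcp_rot"].round(3).tolist(),s["force"],s["opening"])
save("side","s30"); s=read_state(); print(s["time_s"],s["position"])
E
```

```text
24.9333 [0.52420331 0.32686817 0.30359101] [[0.148, 0.003, 0.989], [-0.989, 0.002, 0.148], [-0.002, -1.0, 0.003]] [-0.59181382 -0.29510644 -0.86775851] 0.5732046375881422
24.9833 [0.52422539 0.3292458  0.30353512]
```

View pics/s30.png

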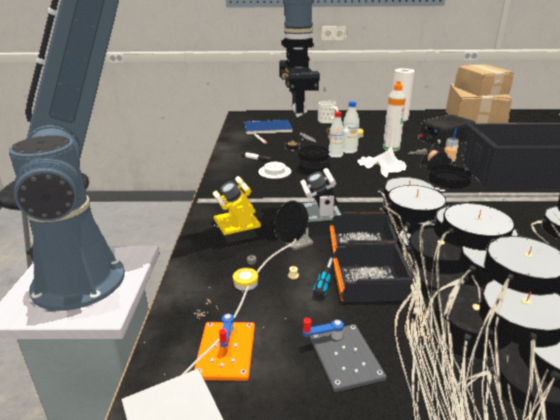

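Request:
jog_arm:
  steps:
    - {"delta_pos":[0,0,-30],"turn":0,"fingers":45}
    - {"delta_pos":[0,0,-60],"turn":0,"fingers":45}
    - {"delta_pos":[0,0,-85],"turn":0,"fingers":45}
    - {"delta_pos":[0,0,-97],"turn":0,"fingers":45}
    - {"delta_pos":[0,0,-99],"turn":0,"fingers":45}
    - {"delta_pos":[0,0,-99],"turn":0,"fingers":45}
    - {"delta_pos":[0,0,-99],"turn":0,"fingers":45}

```text
time_s: 25.57
position: [0.526, 0.3235, 0.2047]
tcp_rot: [[0.144, 0.003, 0.99], [-0.99, 0.001, 0.144], [-0.001, -1.0, 0.004]]
force: [0.5, -0.1, -0.4]
opening: 0.571
```

```bash
cat > fin.py <<'E'
from h import *
import sys
name=sys.argv[1]
im=np.mean([capture("side").astype(float) for _ in range(3)],0)
s=read_state(); p=s["position"]; R=s["tcp_rot"]; j=R[:,0]
print(s["time_s"],p,R.round(3).tolist(),s["force"].round(1),s["opening"])
x0,y0=270,120
c=np.clip(cv2.resize(im[y0:y0+90,x0:x0+100],None,fx=8,fy=8,interpolation=cv2.INTER_CUBIC)*1.3,0,255).astype(np.uint8)[:,:,::-1].copy()
cv2.imwrite('pics/%s.png'%name,c)
bR,o=blockpose(np.radians(24.7),j,0,p,.0069,.0082); print("block est",o, bR[:,2])
drawwire(c,"side",wire(bR,o),x0-.5,y0-.5,8,(255,0,255))
yw=np.radians(8.3);X=np.array([np.cos(yw),np.sin(yw),0]);Y=np.array([-np.sin(yw),np.cos(yw),0]);Z=np.array([0,0,1.]);t=.44
lz=-np.sin(t)*X+np.cos(t)*Z; lx=np.cos(t)*X+np.sin(t)*Z
L=np.array([.5755,.329,.121]);F=L+.1*lz; print("F",F,"err",(o-F)*1000)
drawwire(c,"side",wire(np.c_[lx,Y,lz],F),x0-.5,y0-.5,8,(0,255,0))
ring=np.array([L+.023*(np.cos(a)*lx+np.sin(a)*Y) for a in np.linspace(0,2*np.pi,40)])
cv2.polylines(c,[((proj("side",ring)-[x0-.5,y0-.5])*8).astype(np.int32)],True,(0,255,255),1)
cv2.imwrite('pics/%sw.png'%name,c)
E
python3 fin.py s31
```

```text
25.7167 [0.52616428 0.32328492 0.20470101] [[0.144, 0.004, 0.99], [-0.99, 0.001, 0.144], [-0.001, -1.0, 0.004]] [-0.5  0.2 -0.7] 0.5748086062114155
block est [0.53299268 0.32427636 0.21290101] [-0.41353086 -0.06004162  0.90850818]
F [0.53335219 0.3228513  0.21147517] err [-0.35951217  1.42505632  1.42584817]
```

View pics/s31.png

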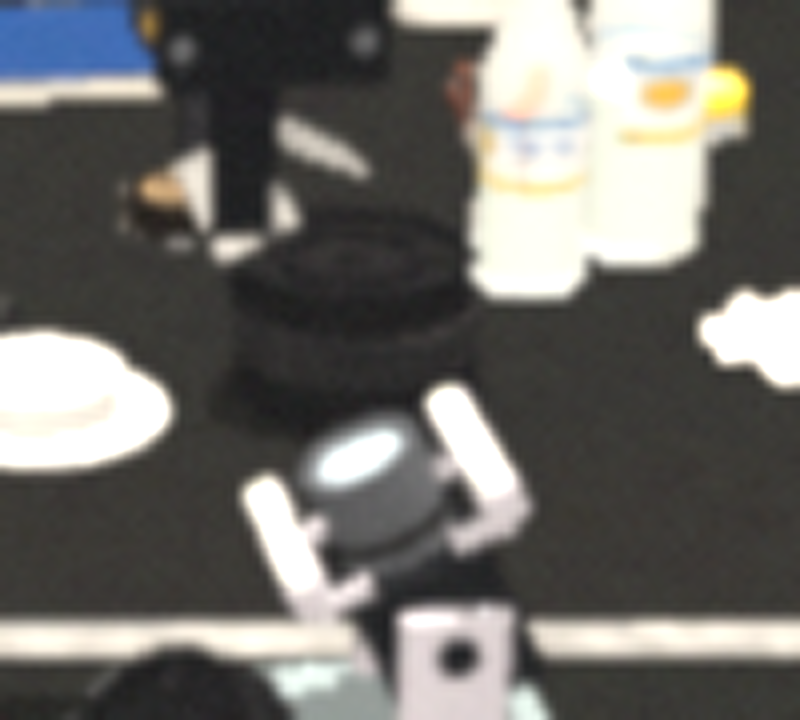

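View pics/s31w.png

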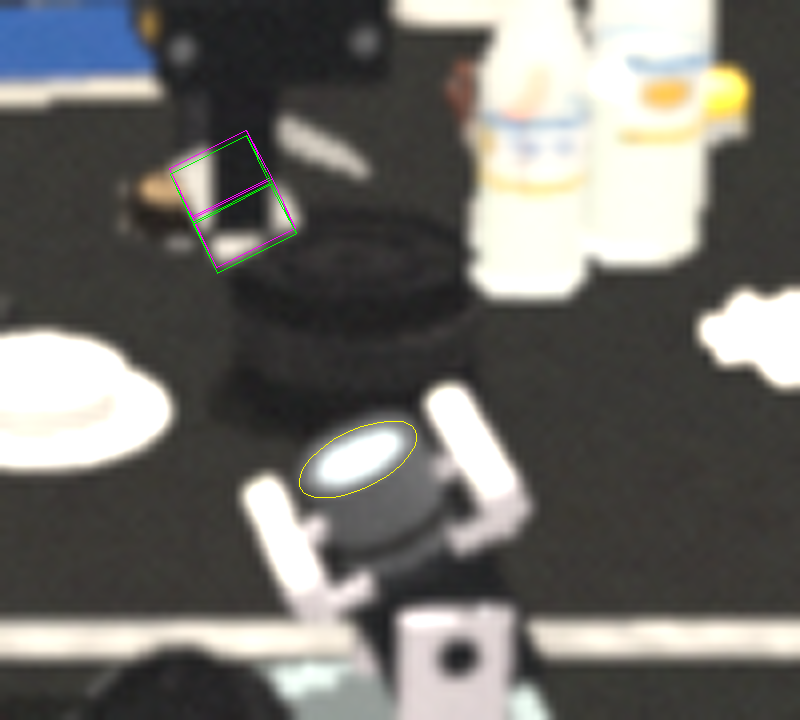

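```bash
python3 - <<'E'
from h import *
im=np.mean([capture("side").astype(float) for _ in range(4)],0)
s=read_state(); p=s["position"]; j=s["tcp_rot"][:,0]; print(p)
x0,y0,k=286,130,25
def base(): return np.clip(cv2.resize(im[y0:y0+26,x0:x0+30],None,fx=k,fy=k,interpolation=cv2.INTER_CUBIC)*1.2,0,255).astype(np.uint8)[:,:,::-1].copy()
c=base()
bR,o=blockpose(np.radians(24.7),j,0,p,.0069,.0082)
drawwire(c,"side",wire(bR,o),x0-.5,y0-.5,k,(255,0,255))
bR,o=blockpose(np.radians(24.7),j,0,p,.0079,.0102)
drawwire(c,"side",wire(bR,o),x0-.5,y0-.5,k,(0,255,0))
cv2.imwrite('pics/z32.png',c)
g=im.mean(2)
for y in range(138,157): print(y,g[y,290:314].round(0).astype(int).tolist())
r=tip_of("block","side"); print([(q["position"],q["confidence"]) for q in r]); r=tip_of("lens","side"); print([(q["position"],q["confidence"]) for q in r])
capture("top"); print([(q["position"],q["confidence"]) for q in tip_of("block","top")],[(q["position"],q["confidence"]) for q in tip_of("focus","top")])
E
```

```text
[0.52546847 0.32288898 0.20348034]
138 [45, 43, 42, 52, 74, 81, 52, 31, 28, 24, 24, 27, 26, 30, 46, 84, 119, 132, 145, 152, 149, 141, 130, 99]
139 [46, 53, 69, 93, 122, 126, 78, 35, 26, 27, 27, 27, 26, 29, 34, 54, 73, 91, 121, 134, 143, 151, 148, 133]
140 [57, 86, 118, 143, 158, 143, 84, 35, 27, 27, 27, 26, 27, 29, 36, 43, 44, 54, 73, 81, 98, 124, 132, 137]
141 [81, 121, 154, 170, 174, 154, 91, 36, 27, 27, 26, 26, 26, 32, 42, 45, 44, 44, 46, 48, 55, 72, 80, 96]
142 [106, 128, 155, 174, 178, 158, 93, 38, 27, 25, 27, 28, 25, 44, 66, 56, 46, 45, 44, 44, 44, 46, 47, 56]
143 [126, 131, 144, 168, 178, 159, 94, 38, 28, 26, 26, 28, 28, 64, 101, 85, 56, 45, 44, 43, 43, 43, 44, 45]
144 [120, 121, 128, 153, 172, 158, 92, 38, 27, 25, 26, 27, 29, 72, 124, 119, 76, 48, 44, 42, 43, 42, 43, 43]
145 [82, 83, 89, 124, 162, 153, 91, 37, 25, 26, 27, 28, 30, 73, 135, 152, 105, 56, 42, 40, 41, 39, 38, 39]
146 [44, 46, 50, 90, 146, 151, 92, 37, 28, 27, 27, 25, 31, 75, 142, 169, 132, 71, 39, 34, 35, 34, 32, 33]
147 [30, 30, 33, 58, 110, 139, 90, 38, 26, 27, 27, 27, 31, 76, 144, 174, 147, 82, 39, 32, 32, 31,
[... 477 characters left out ...]
2, 53, 43, 38, 36, 34, 35, 39, 41, 42, 42, 38, 34, 32]
153 [42, 44, 45, 44, 45, 44, 56, 74, 66, 46, 38, 38, 39, 40, 38, 33, 30, 35, 38, 39, 40, 40, 36, 37]
154 [42, 43, 44, 45, 46, 44, 46, 44, 37, 29, 28, 30, 33, 37, 36, 36, 32, 34, 34, 34, 35, 36, 37, 38]
155 [44, 44, 46, 44, 44, 43, 44, 43, 36, 27, 24, 26, 27, 29, 32, 34, 34, 34, 32, 31, 33, 34, 34, 33]
156 [45, 43, 44, 45, 44, 45, 42, 42, 36, 28, 26, 22, 25, 28, 27, 28, 30, 29, 29, 31, 34, 34, 33, 31]
[([0.5347, 0.3248, 0.2162], 0.45)]
[([0.5787, 0.3332, 0.1211], 0.88), ([0.3315, 0.2677, 0.1209], 0.61)]
[([0.3978, -0.0055, -0.0013], 0.48), ([0.5311, 0.3272, 0.2122], 0.29)] [([0.2915, 0.252, 0.206], 0.71), ([0.5333, 0.3265, 0.2107], 0.67)]
```

View pics/z32.png

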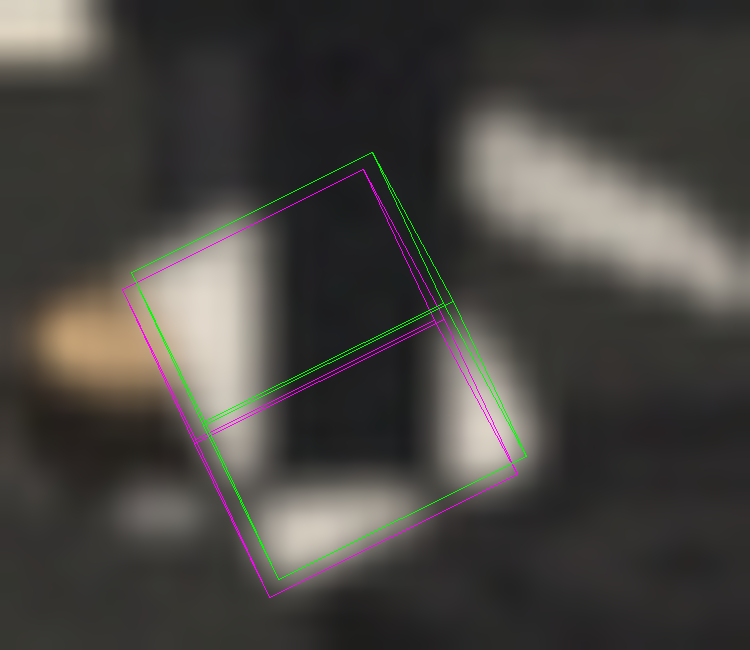

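```bash
python3 - <<'E'
from h import *
im=np.mean([capture("side").astype(float) for _ in range(2)],0)
x0,y0,k=302,165,22
c=np.clip(cv2.resize(im[y0:y0+27,x0:x0+34],None,fx=k,fy=k,interpolation=cv2.INTER_CUBIC)*1.3,0,255).astype(np.uint8)[:,:,::-1].copy()
yw=np.radians(8.3);X=np.array([np.cos(yw),np.sin(yw),0]);Y=np.array([-np.sin(yw),np.cos(yw),0]);Z=np.array([0,0,1.]);t=.44
lz=-np.sin(t)*X+np.cos(t)*Z; lx=np.cos(t)*X+np.sin(t)*Z
def d(L,col):
    L=np.array(L); pl=lambda P:cv2.polylines(c,[((proj("side",P)-[x0-.5,y0-.5])*k).astype(np.int32)],True,col,1)
    pl(np.array([L+.023*(np.cos(a)*lx+np.sin(a)*Y) for a in np.linspace(0,2*np.pi,60)]))
    for sx in(-1,1): pl(np.array([L-.014*lz+lx*(sx*.038+a*.007)+Y*b*.045 for a,b in((-1,-1),(1,-1),(1,1),(-1,1))]))
d([.5755,.329,.121],(0,255,0)); d([.577,.332,.121],(0,0,255))
cv2.imwrite('pics/z33.png',c); print(read_state()["time_s"],read_state()["position"])
E
```

```text
26.2667 [0.52509512 0.32277575 0.20267361]
```

View pics/z33.png

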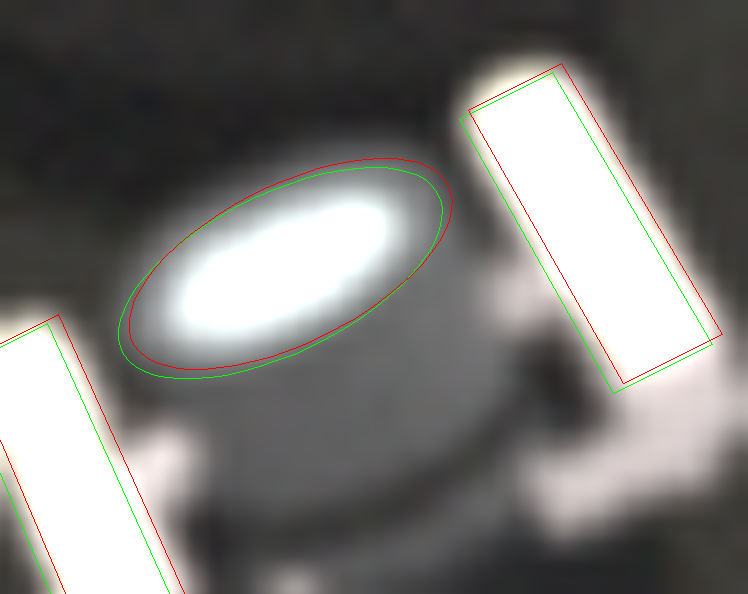

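Request:
jog_arm:
  steps:
    - {"delta_pos":[0,0.5,-0.5],"turn":0,"fingers":45}
    - {"delta_pos":[0,0.5,-1],"turn":0,"fingers":45}
    - {"delta_pos":[0,0.5,-1],"turn":0,"fingers":45}
    - {"delta_pos":[0,0.5,-1],"turn":0,"fingers":45}
    - {"delta_pos":[0,0.5,-1],"turn":0,"fingers":45}
    - {"delta_pos":[0,0.5,-1],"turn":0,"fingers":45}
    - {"delta_pos":[0,0.5,-1],"turn":0,"fingers":45}
    - {"delta_pos":[0,0.5,-1],"turn":0,"fingers":45}

```text
time_s: 26.93
position: [0.5251, 0.3233, 0.2018]
tcp_rot: [[0.144, 0.0, 0.99], [-0.99, 0.0, 0.144], [0.0, -1.0, 0.0]]
force: [-0.4, -0.1, -0.7]
opening: 0.57
```

```bash
python3 - <<'E'
from h import *
im=np.mean([capture("side").astype(float) for _ in range(4)],0)
s=read_state(); p=s["position"]; j=s["tcp_rot"][:,0]; print(s["time_s"],p,s["qvel"].round(2),s["tcp_rot"].round(3).tolist(),s["opening"])
x0,y0,k=286,130,25
c=np.clip(cv2.resize(im[y0:y0+26,x0:x0+30],None,fx=k,fy=k,interpolation=cv2.INTER_CUBIC)*1.2,0,255).astype(np.uint8)[:,:,::-1].copy()
yw=np.radians(8.3);X=np.array([np.cos(yw),np.sin(yw),0]);Y=np.array([-np.sin(yw),np.cos(yw),0]);Z=np.array([0,0,1.]);t=.44
lz=-np.sin(t)*X+np.cos(t)*Z; lx=np.cos(t)*X+np.sin(t)*Z
F=np.array([.5765,.331,.121])+.1*lz
drawwire(c,"side",wire(np.c_[lx,Y,lz],F),x0-.5,y0-.5,k,(0,255,0))
cv2.imwrite('pics/z34.png',c)
save("side","s35")
E
```

```text
27.1333 [0.52511215 0.32332588 0.20176914] [-0.08  0.07  0.01 -0.04 -0.05 -0.03] [[0.144, 0.0, 0.99], [-0.99, 0.0, 0.144], [-0.0, -1.0, 0.0]] 0.5728771351204709
```

View pics/z34.png

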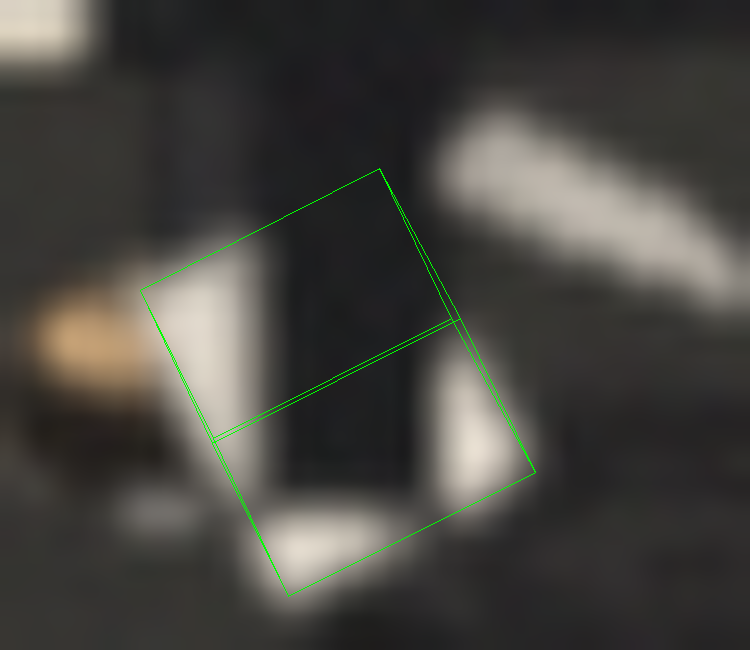

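View pics/s35.png

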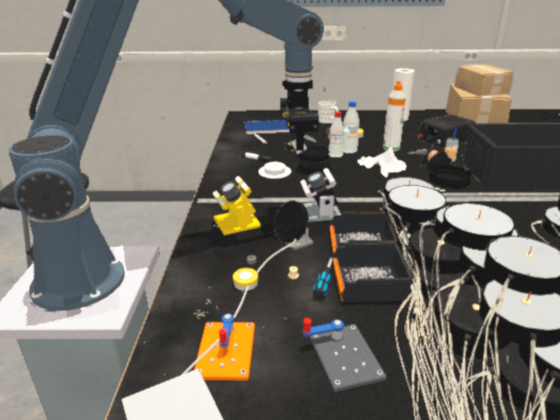

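```bash
python3 -c "
from rig import *
print(hand_in())"
```

```text
the job is handed in; nothing more can be done
None
```

I handed the job in at 27.1 s. The block was held still in the gripper alone, with the centre of its underside on the focus point as far as I could measure.

**What I did**
- **Clamp:** I swung the red-knob clamp about 89 degrees from its closed position, towards the robot's side.
- **Grip:** The moves only allow shifts and turns about the vertical, so I could not tilt the tool. I therefore gripped the block by its 50 mm ends, not across its 30 mm width as the task advised.
- **Tilt:** After lifting it out, I pressed its underside on the fixture plate's edge three times, which turned it in the jaws. The second press turned it back slightly, so I repeated it.
- **Presenting:** I carried the block high over the bench to the grey camera. By my positions it stayed at least 70 mm clear of the camera.

**Last checks**
- **Side camera:** The block's outline lies on the target outline to about 1 mm, with the long side parallel to the light bars to about 1 degree. The tilt measured about 24.7 degrees, give or take 1.5 degrees, against 25.2 wanted.
- **Scene:** The joint speeds were about zero and the fingers stood 50 mm apart, as expected with the block between them. The clamp was still aside. The nut, bush, tin and screwdriver looked unmoved in the last picture.

**Disagreements**
- **Fingertips:** In the pictures they stand about 14 mm above the reported tool point, not 17 mm below it as described. I worked from what the pictures showed.
- **Clamp, first try:** Because of this, my first sweep passed above the knob without moving it.
- **Cameras:** The estimates of the lens position, from both cameras and the networks, differ by up to 5 mm. I used a value between them, and the arm hid the block too much for a good final check from the top camera.

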